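Clamp the phone in the filming stand with its lever bolt

ROBOT

A 7-joint arm with a two-finger parallel gripper is mounted at the origin on the work surface. World frame = base frame: x ahead of the robot, y to its left, z up, the work surface at z = 0. Lengths are in m, angles in rad, forces in N, time in s.
With the tool pointing down it reaches from about 0.425 to 1.025 m from the base axis. Payload 9.4 kg.
Tool frame: the origin (TCP) lies on the centre line of the jaws, within the pads' length; the fingertips stand manip.tip_reach ahead of it and the grasp point (between the pads) lies 6 mm ahead of it (manip.tip_reach is the distance from the TCP to the fingertips, in m); z points along the fingers, y is the direction in which the jaws open and shut (so a half turn about z gives the same grasp; the last joint's range is limited). The gripper opens to 93 mm and grips with 3 to 60 N. Pads are 15 mm wide; open, the fingers measure 128 mm over their backs; the gripper's body (75 mm by 188 mm) begins 65 mm behind the grasp point.
Start: joints at [1.105, 0.599, -0.003, 1.599, 0.002, 0.943, -0.08], TCP at [0.275, -0.671, 0.213] pointing down, gripper open.
Joint ranges: [-2.57, 2.57], [-0.35, 1.97], [-1.29, 1.29], [0.11, 2.56], [-1.05, 4.19], [0.11, 1.86], [-2.63, 2.63]. Speed limits (rad/s): [2.22, 2.22, 3.01, 3.01, 3.14, 3.14, 3.14].

INTERFACE

Orientations are given as a 3x3 rotation matrix whose columns are the frame's x, y, z axes.
In Python, from cell import manip gives the robot as it stands.
- The arm moves only by the shell command python3 -m inch 'ROWS'. ROWS is text: rows parted by semicolons, each of 7 numbers parted by spaces: the shift along the tool's x, y, z in cm, then the turn, a rotation vector about the tool's x, y, z in rad, then the finger opening in cm, from 0 to 9.3. A call has 1 to 5 rows; each row is the pose to reach, as a shift and turn from the pose measured when the call began, along the tool's axes at that moment; what a row does not reach only later rows make up. A row lasts 1/12 s, in which the tool goes at most 41.7 mm and 7.16 degrees, less where a joint would pass 70% of its speed; a pose out of reach is approached as far as the arm can. A call with a gripper value outside its range is refused whole. The fingers move at their own pace and stop on an object; the grip force is fixed at half the most. Time passes only in rows, so rows that repeat a pose let the fingers close. It gives the time, the measured TCP pose, the force and the opening at its end, in the units of the state.
- manip.observe(): the state, without advancing time (a new reading comes with each control period).
- manip.grab_frame(name): name is "scene" or "side" or "wrist"; returns (picture, depth): 400x640x3 uint8, red, green, blue; 400x640 float32, m along the optical axis (not along the pixel's ray), 0 where there is no reading.
- manip.get_calibration(name): a dict with "camera_matrix" (3x3 intrinsics, pixels), "camera_from_world" (4x4, takes a point from world to camera coordinates); the wrist camera has in their place "mount" (4x4, takes a point from camera to tool coordinates, whose origin is the TCP and whose axes are the flange's). Camera axes: x right, y down, z forward; pixel columns grow to the right and rows downward; lengths in m; the calibration is good to about 2 mm. A picture is of the moment at which its call begins: read the wrist's pose just before it. get_calibration takes no time and is no camera call.
- manip.sign_off(): hands the job in, once; it reports no verdict.
Trained networks look in the newest picture that a camera, given by its name, has taken for a name from the list of things; names that differ only in an ending like _2 or _b are one class to them, and where a whole thing is asked for, a point or a joint stands for the part that bears it (a point fixed in the world has none). Each returns a list of dicts, best first, with "score" (0 to 1); they miss things now and then, are a little off and sometimes report something else, mostly with a low value. They report only what shows in the picture. A call takes as long as a camera call. They do not tell look-alikes from the thing itself.
- manip.boxes_of(camera, label): "xyz" ([x, y, z] in m, in world coordinates, good to about 4 mm: the middle of the surface that is visible of it).
- manip.outline_of(camera, label): "mask" (400x640 bool, what is visible of it).
- manip.pinpoint(camera, label): "xyz" ([x, y, z] in m, in world coordinates, good to about 4 mm: a listed point, or the origin of a listed thing).
The state is a dict: "t": time; "q": joint angles; "qd": joint speeds; "effort": joint torques, N m; "position": TCP position; "tcp_rot": TCP orientation; "ft_force": force on the tool from outside, world axes, zero at the start; "wrist_torque": the same for the moment, N m; "finger_gap": opening from 0.0 (shut) to 1.0 (fully open).
Only numpy, scipy, OpenCV 4.12 (cv2) and the standard library are available. Lean on these libraries where they do the work, as an engineer would, in place of code of your own. Each camera call takes 0.05 s, during which the arm holds its last target.

TASK

Secure the phone in its filming stand: swing the clamp arm fully home over the phone, screw the upright lever bolt in clockwise until it is snug, and only then fold its lever down flat along the arm. Leave the phone standing in its slot and do not disturb the jars, gourd and bowl.

Things in the scene. Friction and masses are not known exactly. Their poses are not given: they have to be found in the camera images.
- stand: Heavy filming stand fixed to the table: dark base plate 170 x 180 x 14 mm, origin at the centre of its underside, z up. The phone slot (walls to 36 mm above the table) runs along its y at x = -30 mm; a round steel post of 11 mm radius stands at x = +45 mm, y = 0 and carries the swinging clamp arm. Only arm, bolt and lever move.
- post (a point): Point on the vertical axis of the post, 122 mm above the table, at the top of the arm's hub (hub 15 mm radius). Axes as stand.
- swing (a joint): Angle of the clamp arm about the post: 0 = fully home at its stop, over the middle of the phone, pointing along the stand's -x; positive = swung away, counter-clockwise from above, towards the stand's -y (starts 0.6 to 1.2, at most 1.35). Heading of the arm from the post = stand yaw + pi + swing. Stays where left; about 3 N on the handle moves it.
- bolt (a joint): Turn of the lever bolt, growing as it is screwed in, clockwise from above; 4.2 rad = snug: a hard stop, its rubber pad on the phone (starts 1.3 to 2.4). Sinks 6 mm per turn; stays where left; turns with about 0.07 Nm. The lever folds towards heading stand yaw + swing + 4.2 - bolt: at snug, along the arm towards the post.
- lever (a joint): Fold angle of the lever on the bolt head: 0 = standing upright (open, as at the start, and a stop), 1.57 = folded flat (closed, and a stop). Stays where it is left; about 1.5 N at 42 mm from the pivot moves it. It can fold one way only.
- lever_pivot (a point): Centre of the lever's level pivot pin, on the bolt's axis, 138 mm above the table when snug, up to 4 mm higher before. Below it the round steel bolt head, 11 mm radius, with two ears (25 mm over all) reaching 7 mm above the pivot. Axes turn with the lever: z along it to the tip, y along the pin, x (when upright) the way it folds.
- lever_tip (a point): Outer end of the lever, 64 mm from the pivot. The lever is a black plastic blade 8 mm thick (its x, the fold direction) and 16 mm wide (its y), of the same section over its length, with a rounded end. Axes as lever_pivot.
- phone: Loose black phone, 8 x 150 x 72 mm, standing on its long edge in the stand's slot; its top edge is 86 mm above the table. Origin at the centre of its lower edge; y along it, z up.
- jar_a: Bystander: the larger screw-lid jar, radius 30 mm, 85 mm tall, origin at the centre of its underside.
- jar_b: Bystander: the smaller screw-lid jar, radius 27 mm, 75 mm tall, origin at the centre of its underside.
- gourd: Bystander: slim-necked dry gourd, radius 42 mm, 122 mm tall, origin at the centre of its underside.
- clay_bowl: Bystander: small clay bowl, rim radius 45 mm, 40 mm tall, origin at the centre of its underside.
- clamp_end (a point): On top of the clamp arm, on the bolt's axis, 75 mm from the post axis. The arm is a flat aluminium bar, 20 mm wide, 14 mm thick (102 to 116 mm above the table), with a round end of 13 mm radius; the lever bolt goes upright through it. x: from the end towards the post, z up.
- swing_handle (a point): Top of the small upright black handle on the arm's tail, 60 mm from the post axis on the side away from the bolt: a round peg of 7 mm radius, standing from 114 to 150 mm above the table. Pushing it sideways swings the arm: to bring the arm home it goes clockwise about the post, to end on the stand's +x side. Axes as clamp_end.
Not all that is in view belongs to the job. Of the things shaped like the phone, the black one is meant.

How it is judged:
On the way, in this order (a step that is already met when the one before it is completed fails the run):
1. the clamp arm is home over the phone, the bolt not yet snug (value of joint swing below 0.08 rad and value of joint bolt below 3.9 rad), for 0.1 s.
2. with the arm home, the bolt is screwed in snug while its lever still stands up (value of joint bolt above 4 rad and value of joint lever below 0.4 rad and value of joint swing below 0.08 rad), for 0.1 s.
3. the lever is folded flat with the bolt still snug (value of joint lever above 1.42 rad and value of joint bolt above 4 rad), for 0.2 s.
At the end, for the whole second after the job is handed in: The arm is home (within 0.08 rad of its stop), the bolt snug (within 0.2 rad of its stop at 4.2), the lever folded flat (past 1.42 rad), and the phone still stands at rest in its slot, moved less than 8 mm and tilted less than 0.2 rad (all of step 3 and value of joint swing below 0.08 rad and distance of phone from where it was at the start of the episode below 0.008 m and angle between phone's own z axis and vertical below 0.2 rad and linear speed of phone below 0.02 m/s); the robot touches nothing.
It fails at once if a bystander was moved more than 20 mm (distance of any of jar_a, jar_b, gourd, clay_bowl from where it was at the start of the episode above 0.02 m).
It fails at once if the phone was knocked out of its slot (distance of phone from where it was at the start of the episode above 0.02 m or angle between phone's own z axis and vertical above 0.35 rad).
It also fails if it takes over 70 s, if anything falls off the work surface, if the arm or the gripper's body presses on something with over 40 N, if the wrist force passes 120 N, or if a joint passes its speed limit or range.

## Working session

There is one attempt and no reset: what is moved stays moved. The work goes in short steps, Python scripts to look and compute and a shell command to move; the robot and the scene stay as the last step left them, time stands still between calls to the robot, and variables do not carry over. Pictures are saved under pics/ and viewed, and the job is handed in when it is done.

```bash
ls; mkdir -p pics; cat > h.py <<'E'
import numpy as np, cv2
from cell import manip
def snap(cam,fn):
    rgb,d=manip.grab_frame(cam); cv2.imwrite('pics/'+fn,rgb[:,:,::-1]); return rgb,d
def st():
    s=manip.observe(); print('t',s['t'],'p',np.round(s['position'],4),'f',np.round(s['ft_force'],1),'gap',s['finger_gap']); print(np.round(s['tcp_rot'],3)); return s
E
python3 - <<'E'
from h import *
s=st(); print(manip.tip_reach)
for c in ['scene','side']:
    snap(c,c+'0.png')
    for l in ['post','lever_pivot','lever_tip','clamp_end','swing_handle','phone','stand']:
        r=manip.pinpoint(c,l); print(c,l,[(np.round(x['xyz'],3),round(x['score'],2)) for x in r[:3]])
E
```

```text
pics
t 0.0 p [ 0.2746 -0.6704  0.2125] f [-0.2 -0.1  0.3] gap 0.9985651470294838
[[ 0.925  0.379 -0.001]
 [ 0.379 -0.925  0.001]
 [-0.    -0.002 -1.   ]]
0.025
scene post [(array([0.569, 0.041, 0.124]), 0.9)]
scene lever_pivot [(array([ 0.507, -0.006,  0.14 ]), 0.59)]
scene lever_tip []
scene clamp_end [(array([ 0.504, -0.004,  0.115]), 0.87)]
scene swing_handle [(array([0.622, 0.075, 0.15 ]), 0.59)]
scene phone [(array([0.498, 0.072, 0.015]), 0.97), (array([ 0.58 , -0.178, -0.002]), 0.78), (array([ 0.329, -0.133, -0.001]), 0.63)]
scene stand [(array([0.528, 0.054, 0.003]), 0.66)]
side post [(array([0.568, 0.037, 0.122]), 0.92), (array([0.526, 0.06 , 0.   ]), 0.67)]
side lever_pivot [(array([ 0.506, -0.005,  0.138]), 0.4)]
side lever_tip [(array([ 0.508, -0.004,  0.204]), 0.39)]
side clamp_end [(array([ 0.507, -0.005,  0.119]), 0.61), (array([ 0.608,  0.298, -0.003]), 0.57)]
side swing_handle [(array([0.617, 0.074, 0.148]), 0.97)]
side phone [(array([ 0.329, -0.136,  0.   ]), 0.91), (array([ 0.585, -0.177,  0.   ]), 0.66), (array([0.499, 0.069, 0.015]), 0.6)]
side stand [(array([0.527, 0.055, 0.002]), 0.92)]
```

View pics/scene0.png

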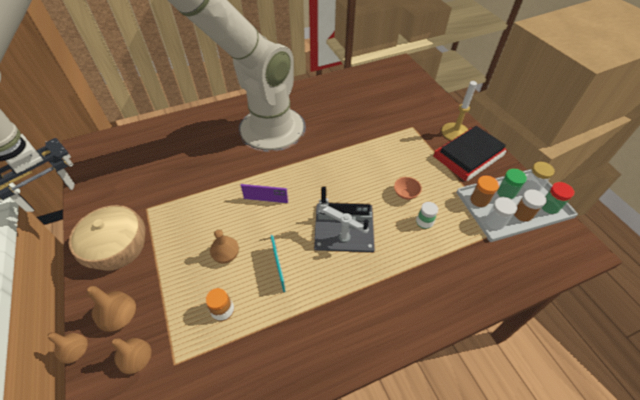

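View pics/side0.png

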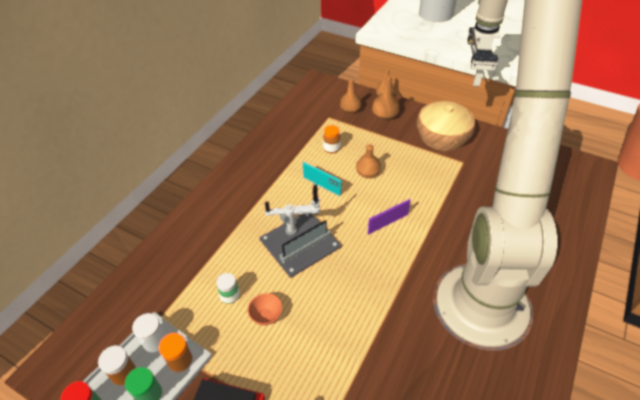

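```bash
python3 - <<'E'
from h import *
for c in ['scene','side']:
    K=manip.get_calibration(c); print(np.round(np.linalg.inv(K['camera_from_world']),3))
    for l in ['jar_a','gourd','clay_bowl']:
        r=manip.pinpoint(c,l); print(c,l,[(np.round(x['xyz'],3),round(x['score'],2)) for x in r[:4]])
print(manip.get_calibration('wrist'))
st()
E
```

```text
[[ 0.389  0.722 -0.573  1.106]
 [ 0.921 -0.309  0.236 -0.272]
 [-0.007 -0.62  -0.785  0.988]
 [ 0.     0.     0.     1.   ]]
scene jar_a [(array([ 0.64 , -0.358,  0.003]), 0.85), (array([0.601, 0.297, 0.002]), 0.71)]
scene gourd [(array([ 0.477, -0.306, -0.   ]), 0.86)]
scene clay_bowl [(array([0.489, 0.304, 0.001]), 0.55)]
[[-0.877 -0.349  0.33   0.045]
 [-0.48   0.655 -0.583  0.774]
 [-0.013 -0.67  -0.743  1.158]
 [ 0.     0.     0.     1.   ]]
side jar_a [(array([ 0.644, -0.353, -0.001]), 0.83), (array([0.616, 0.075, 0.148]), 0.74), (array([ 0.613,  0.3  , -0.003]), 0.67)]
side gourd [(array([ 0.473, -0.303, -0.001]), 0.95), (array([ 0.609,  0.3  , -0.003]), 0.69)]
side clay_bowl [(array([ 0.485,  0.302, -0.   ]), 0.72), (array([0.527, 0.059, 0.002]), 0.27)]
{'camera_matrix': array([[307.00468551,   0.        , 314.01334496],
       [  0.        , 307.00468551, 196.01780352],
       [  0.        ,   0.        ,   1.        ]]), 'mount': array([[ 4.38438749e-04, -9.55096228e-01, -2.96295466e-01,
         8.41517757e-02],
       [ 9.99999890e-01,  4.68464858e-04, -3.03424091e-05,
        -1.88766107e-04],
       [ 1.67783934e-04, -2.96295420e-01,  9.55096328e-01,
        -1.70832677e-01],
       [ 0.00000000e+00,  0.00000000e+00,  0.00000000e+00,
         1.00000000e+00]])}
t 1.1 p [ 0.2748 -0.6709  0.2133] f [-1.2  0.8  1. ] gap 0.9972687930254831
[[ 0.925  0.379 -0.   ]
 [ 0.379 -0.925 -0.   ]
 [-0.    -0.    -1.   ]]
```

The scene camera shows the stand at about px (345,228) with the arm and black lever at (323,195). The decoy phones are purple (265,193) and teal (278,263), and the bystanders are well clear. Stand yaw comes out near -0.37 and swing near 0.97. I'll move above the stand for a wrist view.

```bash
python3 -m inch '0 0 -4 0 0 0 4;0 0 -8 0 0 0 4;0 0 -10.7 0 0 0 4;3 -3 -10.7 0 0 0 4;6 -6 -10.7 0 0 0 4'; for i in 1; do python3 -m inch '3 -3 0 0 0 0 4;6 -6 0 0 0 0 4;9 -9 0 0 0 0 4;12 -12 0 0 0 0 4;15 -15 0 0 0 0 4'; done; python3 -m inch '3 -3 0 0 0 0 4;6 -6 0 0 0 0 4;9 -9 0 0 0 0 4;12 -12 0 0 0 0 4;15 -15 0 0 0 0 4'
```

```text
t: 1.52
position: [0.3061, -0.5956, 0.3221]
tcp_rot: [[0.927, 0.375, 0.001], [0.375, -0.927, -0.004], [-0.0, 0.004, -1.0]]
ft_force: [2.0, 1.3, -0.5]
finger_gap: 0.688
t: 1.93
position: [0.388, -0.4012, 0.3217]
tcp_rot: [[0.927, 0.375, 0.002], [0.375, -0.927, -0.004], [-0.0, 0.005, -1.0]]
ft_force: [1.0, -1.0, 0.4]
finger_gap: 0.432
t: 2.35
position: [0.469, -0.2092, 0.3214]
tcp_rot: [[0.927, 0.375, 0.003], [0.375, -0.927, -0.005], [0.001, 0.005, -1.0]]
ft_force: [0.8, 0.1, -0.6]
finger_gap: 0.429
```

```bash
python3 - <<'E'
from h import *
s=st(); print(np.round(s['q'],2)); print(s['tcp_rot'].T@(np.array([.55,.03,.32])-s['position']) if hasattr(s['tcp_rot'],'T') else np.array(s['tcp_rot']).T@(np.array([.55,.03,.32])-s['position']))
E
```

```text
t 2.35 p [ 0.469  -0.2092  0.3214] f [ 0.8  0.1 -0.6] gap 0.42904898696912996
[[ 0.927  0.375  0.003]
 [ 0.375 -0.927 -0.005]
 [ 0.001  0.005 -1.   ]]
[ 0.44  0.23 -0.16  1.94  0.05  0.98 -0.93]
[ 0.16477137 -0.19138506  0.00047067]
```

```bash
python3 -m inch '3.3 -3.8 0 0 0 0 4;6.6 -7.6 0 0 0 0 4;10 -11.5 0 0 0 0 4;13.2 -15.3 0 0 0 0 4;16.5 -19 0 0 0 0 4' && python3 -m inch '0 0 0 0 0 0 4'
python3 - <<'E'
from h import *
s=st(); print(np.round(s['q'],2))
snap('wrist','w0.png')
for l in ['post','lever_pivot','lever_tip','clamp_end','swing_handle','phone']:
    r=manip.pinpoint('wrist',l); print(l,[(np.round(x['xyz'],4),round(x['score'],2)) for x in r[:3]])
E
```

```text
t: 2.77
position: [0.5361, -0.0119, 0.321]
tcp_rot: [[0.927, 0.375, 0.003], [0.375, -0.927, -0.005], [0.001, 0.006, -1.0]]
ft_force: [1.3, -0.6, -0.4]
finger_gap: 0.43
t: 2.85
position: [0.538, -0.0034, 0.3213]
tcp_rot: [[0.924, 0.383, 0.005], [0.383, -0.924, -0.001], [0.004, 0.003, -1.0]]
ft_force: [1.3, -0.1, 0.4]
finger_gap: 0.428
t 2.85 p [ 0.538  -0.0034  0.3213] f [ 1.3 -0.1  0.4] gap 0.42829594471687166
[[ 0.924  0.383  0.005]
 [ 0.383 -0.924 -0.001]
 [ 0.004  0.003 -1.   ]]
[ 0.11  0.27 -0.27  1.89  0.09  0.99 -1.37]
post [(array([0.5668, 0.0358, 0.122 ]), 0.65)]
lever_pivot [(array([ 0.5077, -0.0093,  0.1411]), 0.75)]
lever_tip [(array([ 0.5045, -0.0041,  0.2068]), 0.79)]
clamp_end [(array([ 0.502 , -0.0041,  0.1168]), 0.79), (array([0.5281, 0.0573, 0.0026]), 0.55)]
swing_handle [(array([0.6159, 0.0712, 0.1487]), 0.62)]
phone [(array([0.4991, 0.0691, 0.0113]), 0.98), (array([ 0.5841, -0.1766, -0.0027]), 0.94), (array([ 0.3296, -0.1344, -0.0005]), 0.89)]
```

View pics/w0.png

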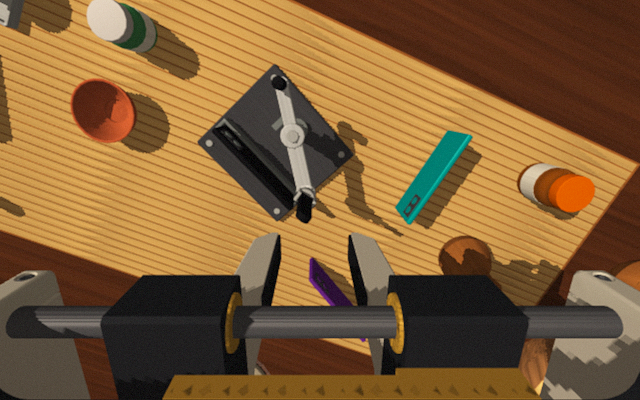

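```bash
cat >> h.py <<'E'
def rel(p):
    s=st(); print('shift cm',np.round(100*np.array(s['tcp_rot']).T@(np.array(p)-s['position']),2))
E
python3 - <<'E'
from h import *
rel([.618,.0735,.25]); rel([.618,.0735,.15])
E
```

```text
t 3.2 p [ 0.5358 -0.0136  0.3211] f [-0.5 -0.2 -0.1] gap 0.42963552394075527
[[ 0.928  0.372  0.003]
 [ 0.372 -0.928 -0.006]
 [ 0.001  0.006 -1.   ]]
shift cm [10.87 -5.07  7.09]
t 3.2 p [ 0.5358 -0.0136  0.3211] f [-0.5 -0.2 -0.1] gap 0.42963552394075527
[[ 0.928  0.372  0.003]
 [ 0.372 -0.928 -0.006]
 [ 0.001  0.006 -1.   ]]
shift cm [10.86 -5.13 17.09]
```

```bash
python3 -m inch '3 -1.5 1 0 0 0.1 4;6 -3 3 0 0 0.2 4;9 -4.3 5 0 0 0.27 4;10.9 -5.1 7 0 0 0.27 4;10.9 -5.1 7 0 0 0.27 4'
python3 - <<'E'
from h import *
rel([.618,.0735,.15])
E
```

```text
t: 3.62
position: [0.6188, 0.0764, 0.2467]
tcp_rot: [[0.994, 0.113, -0.001], [0.113, -0.994, -0.005], [-0.001, 0.004, -1.0]]
ft_force: [-0.9, 1.2, -0.8]
finger_gap: 0.432
t 3.6167 p [0.6188 0.0764 0.2467] f [-0.9  1.2 -0.8] gap 0.4321350786041299
[[ 0.994  0.113 -0.001]
 [ 0.113 -0.994 -0.005]
 [-0.001  0.004 -1.   ]]
shift cm [-0.1   0.24  9.68]
```

```bash
python3 -m inch '-0.1 0.2 1 0 0 0 4;-0.1 0.2 3 0 0 0 4;-0.1 0.2 3 0 0 0 4'
python3 - <<'E'
from h import *
s=st()
snap('wrist','w1.png');snap('scene','s1.png')
for c in ['wrist','scene']:
  for l in ['swing_handle','post']:
    r=manip.pinpoint(c,l); print(c,l,[(np.round(x['xyz'],4),round(x['score'],2)) for x in r[:3]])
rel([.618,.0735,.15])
E
```

```text
t: 3.87
position: [0.6159, 0.0717, 0.2139]
tcp_rot: [[0.994, 0.112, -0.005], [0.111, -0.994, -0.006], [-0.006, 0.006, -1.0]]
ft_force: [-0.9, -0.1, -0.2]
finger_gap: 0.434
t 3.8667 p [0.6159 0.0717 0.2139] f [-0.9 -0.1 -0.2] gap 0.43419321183726717
[[ 0.994  0.112 -0.005]
 [ 0.111 -0.994 -0.006]
 [-0.006  0.006 -1.   ]]
wrist swing_handle [(array([0.6159, 0.0694, 0.1467]), 0.72)]
wrist post [(array([0.5648, 0.0362, 0.1184]), 0.94), (array([ 6.022e-01,  2.956e-01, -2.000e-04]), 0.48)]
scene swing_handle [(array([0.62  , 0.0751, 0.1512]), 0.77)]
scene post [(array([0.5706, 0.0432, 0.1244]), 0.9)]
t 4.1667 p [0.6185 0.0737 0.2181] f [ 0.   0.2 -0.2] gap 0.43040116103900233
[[ 0.994  0.113  0.001]
 [ 0.113 -0.994 -0.004]
 [ 0.001  0.005 -1.   ]]
shift cm [-0.05 -0.02  6.81]
```

View pics/w1.png

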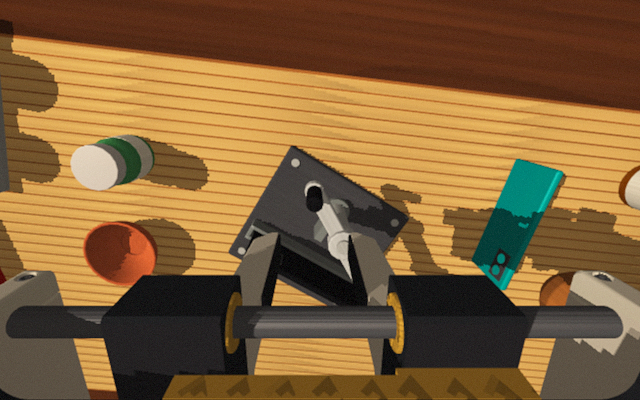

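The handle is at px (313,195), laterally centred between the fingers, so I'll descend.

```bash
python3 -m inch '0 0 2 0 0 0 4;0 0 4 0 0 0 4;0 0 5.8 0 0 0 4;0 0 6.8 0 0 0 4;0 0 6.8 0 0 0 4'; python3 -m inch '0 0 0 0 0 0 1.8;0 0 0 0 0 0 1.8;0 0 0 0 0 0 1.8'
python3 - <<'E'
from h import *
snap('scene','s2.png')[0]
im=cv2.imread('pics/s2.png')[150:270,270:430]; cv2.imwrite('pics/s2c.png',cv2.resize(im,(800,600),interpolation=2))
P=np.array([.568,.0385])
s=st(); d=np.array(s['position'])[:2]-P; print(np.hypot(*d), np.arctan2(d[1],d[0]))
for a in [0.4,0.2,0,-.2,-.37,-.42]:
    p=P+.06*np.array([np.cos(a),np.sin(a)]); print(a,np.round(100*np.array(s['tcp_rot']).T@(np.r_[p,s['position'][2]]-s['position']),2))
E
```

```text
t: 4.58
position: [0.6177, 0.0731, 0.1488]
tcp_rot: [[0.994, 0.113, -0.001], [0.113, -0.994, -0.005], [-0.002, 0.005, -1.0]]
ft_force: [-0.2, -0.4, -0.2]
finger_gap: 0.436
t: 4.83
position: [0.6183, 0.0732, 0.1499]
tcp_rot: [[0.994, 0.113, 0.0], [0.113, -0.994, -0.005], [-0.0, 0.005, -1.0]]
ft_force: [0.7, 0.0, -0.2]
finger_gap: 0.266
t 4.8833 p [0.6182 0.0732 0.1498] f [-0.   0.9 -0.3] gap 0.22898499902576158
[[ 0.994  0.113  0.   ]
 [ 0.113 -0.994 -0.005]
 [-0.     0.005 -1.   ]]
0.0610753986472516 0.6046151235059908
0.4 [0.37 1.18 0.01]
0.2 [0.59 2.36 0.01]
0 [0.58 3.56 0.02]
-0.2 [0.33 4.73 0.02]
-0.37 [-0.07  5.67  0.03]
-0.42 [-0.22  5.93  0.03]
```

View pics/s2c.png

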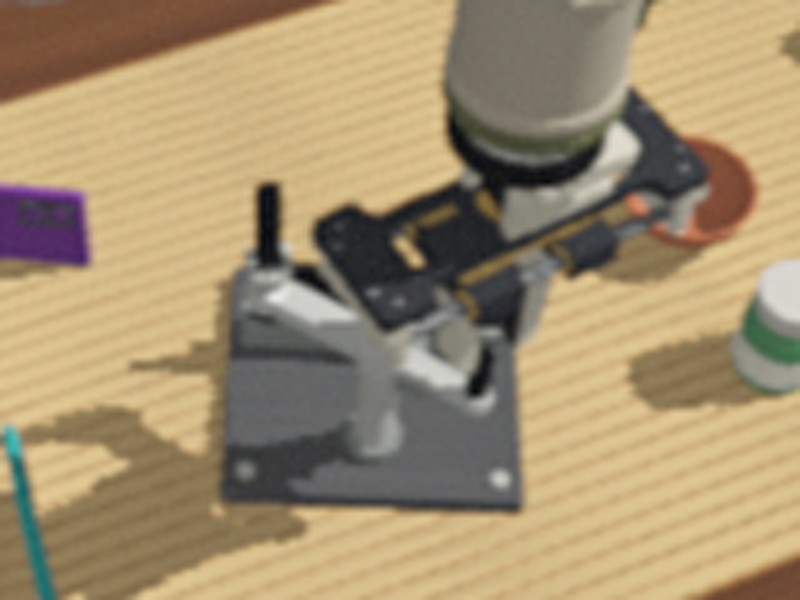

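```bash
python3 -m inch '0.2 0.6 0 0 0 0 1.8;0.37 1.2 0 0 0 0 1.8;0.5 1.8 0 0 0 0 1.8;0.6 2.4 0 0 0 0 1.8;0.6 3 0 0 0 0.05 1.8'
python3 - <<'E'
from h import *
P=np.array([.568,.0385])
s=st(); d=np.array(s['position'])[:2]-P; print(np.hypot(*d), np.arctan2(d[1],d[0]))
for a in [-.2,-.37,-.42,-.47]:
    p=P+.061*np.array([np.cos(a),np.sin(a)]); print(a,np.round(100*np.array(s['tcp_rot']).T@(np.r_[p,.15]-s['position']),2))
E
```

```text
t: 5.3
position: [0.628, 0.0429, 0.15]
tcp_rot: [[0.998, 0.063, 0.0], [0.063, -0.998, -0.005], [0.0, 0.005, -1.0]]
ft_force: [-0.8, -0.2, -0.1]
finger_gap: 0.194
t 5.3 p [0.628  0.0429 0.15  ] f [-0.8 -0.2 -0.1] gap 0.19435787599675738
[[ 0.998  0.063  0.   ]
 [ 0.063 -0.998 -0.005]
 [ 0.     0.005 -1.   ]]
0.06012073319160245 0.07387495801786918
-0.2 [-0.12  1.65  0.01]
-0.37 [-0.47  2.63  0.01]
-0.42 [-0.61  2.9   0.01]
-0.47 [-0.76  3.17  0.01]
```

```bash
python3 -m inch '0 0.6 0 0 0 0.06 1.8;0 1.2 0 0 0 0.12 1.8;-0.2 1.8 0 0 0 0.18 1.8;-0.3 2.3 0 0 0 0.24 1.8;-0.5 2.8 0 0 0 0.3 1.8'; python3 -m inch '0 0 0 0 0 0 1.8'
python3 - <<'E'
from h import *
P=np.array([.568,.0385])
s=st(); d=np.array(s['position'])[:2]-P; print(np.hypot(*d), np.arctan2(d[1],d[0]))
for c in ['scene','side']:
  snap(c,c+'3.png')
  for l in ['post','clamp_end','lever_pivot','lever_tip']:
    r=manip.pinpoint(c,l); print(c,l,[(np.round(x['xyz'],4),round(x['score'],2)) for x in r[:3]])
im=cv2.imread('pics/scene3.png')[150:270,270:430]; cv2.imwrite('pics/s3c.png',cv2.resize(im,(800,600),interpolation=2))
st()
E
```

```text
t: 5.72
position: [0.6249, 0.0135, 0.1501]
tcp_rot: [[0.971, -0.239, 0.001], [-0.239, -0.971, -0.005], [0.002, 0.005, -1.0]]
ft_force: [-0.5, -0.1, -0.3]
finger_gap: 0.196
t: 5.8
position: [0.6247, 0.0117, 0.1501]
tcp_rot: [[0.97, -0.243, 0.0], [-0.243, -0.97, -0.006], [0.002, 0.005, -1.0]]
ft_force: [-0.5, -0.1, -0.3]
finger_gap: 0.195
t 5.8 p [0.6247 0.0117 0.1501] f [-0.5 -0.1 -0.3] gap 0.19494261366295348
[[ 0.97  -0.243  0.   ]
 [-0.243 -0.97  -0.006]
 [ 0.002  0.005 -1.   ]]
0.0627243817872975 -0.4421523560788813
scene post [(array([0.5702, 0.0416, 0.1241]), 0.92)]
scene clamp_end [(array([ 0.5035, -0.0052,  0.1183]), 0.73)]
scene lever_pivot [(array([ 0.4764, -0.3024,  0.0039]), 0.7), (array([ 0.5045, -0.004 ,  0.1415]), 0.41)]
scene lever_tip [(array([ 5.095e-01, -3.000e-04,  2.036e-01]), 0.49)]
side post [(array([0.5677, 0.0383, 0.122 ]), 0.85)]
side clamp_end [(array([ 0.5099, -0.0055,  0.1171]), 0.87), (array([ 0.4749, -0.3019, -0.0024]), 0.64)]
side lever_pivot [(array([0.5002, 0.0686, 0.0133]), 0.74), (array([ 0.5084, -0.0052,  0.1366]), 0.5)]
side lever_tip [(array([ 0.5066, -0.0041,  0.2085]), 0.61)]
t 6.3 p [0.6249 0.0136 0.1501] f [-0.  -0.3  0.8] gap 0.19211134997043514
[[ 0.971 -0.238  0.001]
 [-0.238 -0.971 -0.005]
 [ 0.002  0.005 -1.   ]]
```

View pics/s3c.png

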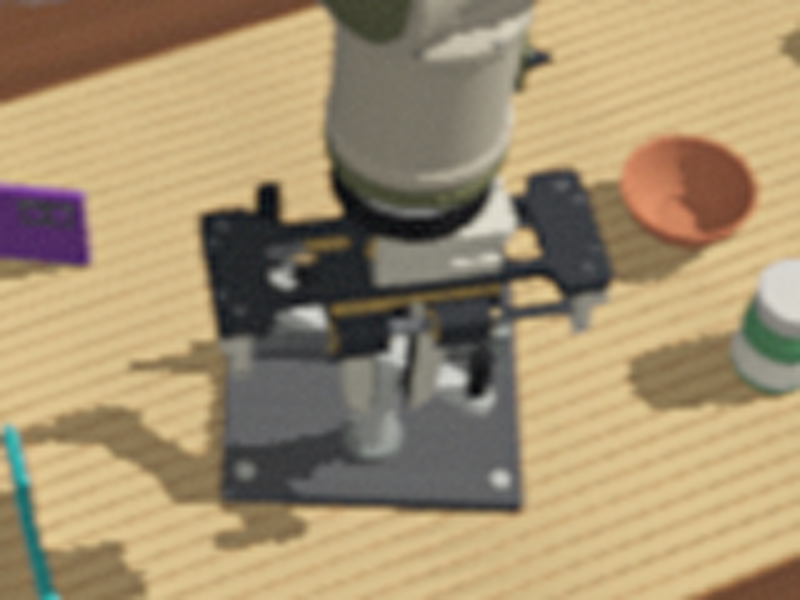

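```bash
python3 - <<'E'
from h import *
s=st(); R=np.array(s['tcp_rot']); p=np.array(s['position'])
for c,o in [('scene',(150,270)),('side',(170,230))]:
    K=manip.get_calibration(c); im=cv2.imread(f'pics/{c}3.png')
    big=cv2.resize(im[o[0]:o[0]+120,o[1]:o[1]+160],(800,600),interpolation=2)
    for q,col in [(p,(0,0,255)),(p+R@[0,0,.025],(0,255,0)),(p+R@[0,.02,.025],(255,255,0)),(np.array([.618,.0735,.15]),(255,0,255)),(np.array([.568,.0385,.122]),(255,0,0))]:
        x=K['camera_from_world']@np.r_[q,1]; u=K['camera_matrix']@x[:3]; u=u[:2]/u[2]; print(c,u)
        cv2.circle(big,(int((u[0]-o[1])*5),int((u[1]-o[0])*5)),6,col,2)
    cv2.imwrite(f'pics/{c}3m.png',big)
E
```

```text
t 6.3 p [0.6249 0.0136 0.1501] f [-0.  -0.3  0.8] gap 0.19211134997043514
[[ 0.971 -0.238  0.001]
 [-0.238 -0.971 -0.005]
 [ 0.002  0.005 -1.   ]]
scene [347.2516612  229.45215332]
scene [346.67523329 234.66416377]
scene [339.31425924 235.67498159]
scene [366.39149867 220.08115694]
scene [345.81901068 216.32485143]
side [275.38800528 187.93745946]
side [276.12777834 193.85502162]
side [281.1053708  190.03278871]
side [265.90448079 202.78957369]
side [288.61309954 207.40844868]
```

View pics/scene3m.png

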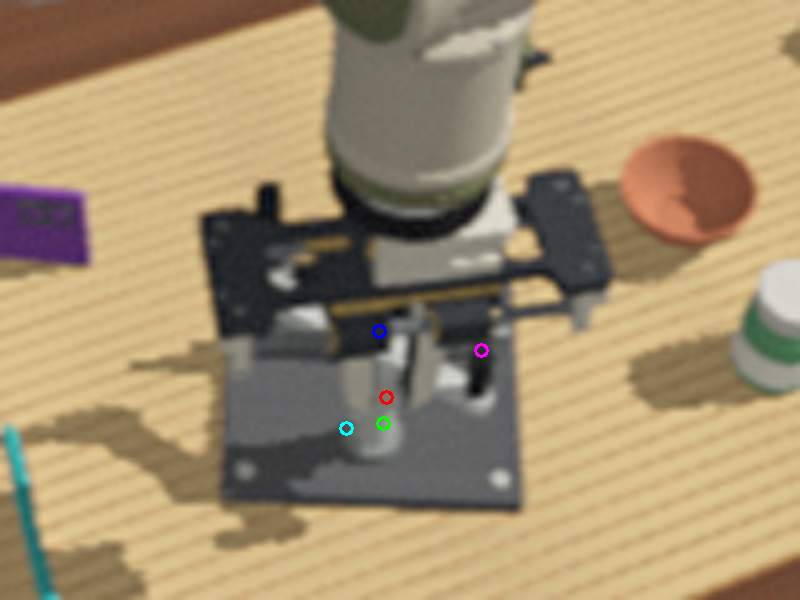

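View pics/side3m.png

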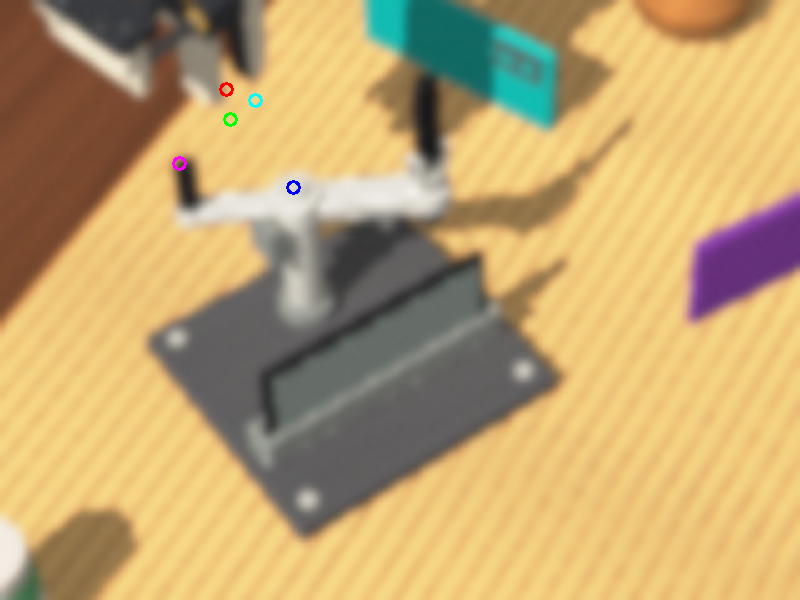

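```bash
python3 - <<'E'
from h import *
s=st(); R=np.array(s['tcp_rot']); p=np.array(s['position'])
for c in ['scene','side']:
    _,d=manip.grab_frame(c); K=manip.get_calibration(c); C=np.linalg.inv(K['camera_from_world'])
    v,u=np.mgrid[:400,:640]; M=np.linalg.inv(K['camera_matrix'])
    P=(M@np.stack([u*d,v*d,d]).reshape(3,-1)); W=C[:3,:3]@P+C[:3,3:]
    T=R.T@(W-p[:,None]); ok=(d.ravel()>0)&(np.abs(T[1])<.06)&(np.abs(T[0])<.03)&(W[2]>.13)&(T[2]>-.07)
    T=T[:,ok]; i=np.argsort(-T[2])[:25]; print(c,ok.sum()); print(np.round(T[:,i].T*1000)[:25].tolist())
E
```

```text
t 6.3 p [0.6249 0.0136 0.1501] f [-0.  -0.3  0.8] gap 0.19211134997043514
[[ 0.971 -0.238  0.001]
 [-0.238 -0.971 -0.005]
 [ 0.002  0.005 -1.   ]]
scene 196
[[-12.0, -55.0, 19.0], [-15.0, -53.0, 18.0], [-14.0, -56.0, 17.0], [-13.0, -58.0, 16.0], [-15.0, -53.0, 14.0], [-15.0, -55.0, 14.0], [-16.0, -50.0, 14.0], [-18.0, -51.0, 13.0], [-13.0, -58.0, 12.0], [-13.0, -57.0, 8.0], [-14.0, -52.0, 7.0], [-20.0, -50.0, 6.0], [-13.0, -54.0, 6.0], [-16.0, -49.0, 4.0], [-15.0, -57.0, 4.0], [-15.0, -54.0, 4.0], [-15.0, -52.0, 4.0], [-27.0, -54.0, 3.0], [-27.0, -57.0, 3.0], [-13.0, -59.0, 2.0], [-16.0, -57.0, 2.0], [-23.0, -56.0, 2.0], [-24.0, -51.0, 2.0], [-20.0, -50.0, 2.0], [-20.0, -53.0, 2.0]]
side 230
[[-26.0, -56.0, 19.0], [-30.0, -55.0, 17.0], [-27.0, -53.0, 16.0], [-26.0, -55.0, 15.0], [-27.0, -52.0, 13.0], [-28.0, -60.0, 10.0], [-27.0, -56.0, 9.0], [-27.0, -59.0, 7.0], [-26.0, -54.0, 7.0], [-29.0, -53.0, 6.0], [-25.0, -53.0, 5.0], [-20.0, -59.0, 3.0], [-27.0, -58.0, 3.0], [-15.0, -55.0, 2.0], [-26.0, -50.0, 2.0], [-23.0, -58.0, 2.0], [-20.0, -52.0, 1.0], [-22.0, -50.0, 1.0], [-26.0, -57.0, 0.0], [-26.0, -53.0, 0.0], [-19.0, -50.0, -1.0], [-20.0, -55.0, -1.0], [-21.0, -60.0, -2.0], [-25.0, -56.0, -2.0], [-18.0, -53.0, -2.0]]
```

```bash
python3 - <<'E'
from h import *
s=st(); R=np.array(s['tcp_rot']); p=np.array(s['position'])
for c in ['scene','side']:
    _,d=manip.grab_frame(c); K=manip.get_calibration(c); C=np.linalg.inv(K['camera_from_world'])
    v,u=np.mgrid[:400,:640]; M=np.linalg.inv(K['camera_matrix'])
    P=(M@np.stack([u*d,v*d,d]).reshape(3,-1)); W=C[:3,:3]@P+C[:3,3:]
    T=R.T@(W-p[:,None]); ok=(d.ravel()>0)&(np.abs(T[1])<.045)&(np.abs(T[0])<.06)&(T[2]<.03)&(T[2]>-.08)
    print(c); print(np.histogram(T[2,ok],np.arange(-.08,.035,.005))[0])
    T=T[:,ok]; i=np.argsort(-T[2])[:25]; print(np.round(T[:,i].T*1000)[:25].tolist())
E
```

```text
t 6.4 p [0.6249 0.0136 0.1501] f [-0.5  0.  -0.3] gap 0.19485272795091094
[[ 0.971 -0.239  0.001]
 [-0.239 -0.971 -0.005]
 [ 0.002  0.005 -1.   ]]
scene
[ 2  3  2  5  8 13 17 18 18 13 13 18 14 12  8  2  0  0  0  0  0  3]
[[-55.0, -21.0, 30.0], [-54.0, -24.0, 30.0], [-46.0, -19.0, 27.0], [7.0, -16.0, -4.0], [-6.0, -11.0, -5.0], [8.0, -11.0, -7.0], [8.0, 8.0, -7.0], [9.0, -13.0, -8.0], [-6.0, -11.0, -9.0], [8.0, -21.0, -9.0], [9.0, 14.0, -9.0], [7.0, 8.0, -10.0], [10.0, 11.0, -10.0], [9.0, 16.0, -10.0], [9.0, -18.0, -11.0], [8.0, -10.0, -12.0], [-8.0, -11.0, -12.0], [7.0, 19.0, -13.0], [6.0, -11.0, -13.0], [10.0, -15.0, -13.0], [10.0, -12.0, -14.0], [9.0, -23.0, -14.0], [9.0, 17.0, -15.0], [10.0, 11.0, -15.0], [8.0, 22.0, -15.0]]
side
[ 0  7 11 11 16 14 15 21 17 17 18 26 15 14  7  0  0  0  0  0  1 10]
[[-57.0, -21.0, 30.0], [-57.0, -17.0, 29.0], [-59.0, -19.0, 29.0], [-53.0, -5.0, 29.0], [-59.0, -15.0, 29.0], [-50.0, -13.0, 29.0], [-59.0, -11.0, 28.0], [-56.0, -4.0, 28.0], [-58.0, -2.0, 28.0], [-56.0, -19.0, 27.0], [-59.0, -10.0, 24.0], [-8.0, 11.0, -5.0], [-10.0, -15.0, -6.0], [-2.0, 9.0, -7.0], [7.0, 10.0, -7.0], [2.0, 9.0, -7.0], [-9.0, -17.0, -8.0], [-10.0, 17.0, -10.0], [-11.0, 12.0, -10.0], [-9.0, 19.0, -11.0], [7.0, 10.0, -11.0], [-9.0, 7.0, -12.0], [-1.0, 11.0, -13.0], [-4.0, 8.0, -13.0], [-11.0, 13.0, -13.0]]
```

Both depth cameras put the fingertips about 30 mm higher than `tip_reach` implies. They sit at TCP z + 5 mm, so they passed over the peg. I'll go back over the handle, open, and descend by the measured tip height instead.

```bash
python3 - <<'E'
from h import *
rel([.618,.0735,.17])
E
python3 -m inch '0 0 -2 0 0 0 4;-1 -2 -2 0 0 -0.1 4;-2 -4 -2 0 0 -0.2 4;-2.1 -6 -2 0 0 -0.2 4;-2.1 -6 -2 0 0 -0.2 4'
python3 - <<'E'
from h import *
rel([.618,.0735,.145])
E
```

```text
t 6.5 p [0.6249 0.0136 0.1501] f [ 1.2  0.1 -0.1] gap 0.1934112711060618
[[ 0.971 -0.239  0.   ]
 [-0.239 -0.971 -0.005]
 [ 0.002  0.005 -1.   ]]
shift cm [-2.1  -5.65 -2.02]
t: 6.92
position: [0.619, 0.082, 0.1701]
tcp_rot: [[0.999, -0.036, 0.002], [-0.036, -0.999, -0.002], [0.002, 0.002, -1.0]]
ft_force: [-0.8, 1.2, -0.3]
finger_gap: 0.427
t 6.9167 p [0.619  0.082  0.1701] f [-0.8  1.2 -0.3] gap 0.4272246369865414
[[ 0.999 -0.036  0.002]
 [-0.036 -0.999 -0.002]
 [ 0.002  0.002 -1.   ]]
shift cm [-0.08  0.85  2.51]
```

```bash
python3 -m inch '0 0.5 0 0 0 0 4;0 0.5 0 0 0 0 4;0 0.5 1 0 0 0 4'
python3 - <<'E'
from h import *
snap('side','side4.png')
s=st(); rel([.618,.0735,.12])
im=cv2.imread('pics/side4.png')[150:270,220:380]; cv2.imwrite('pics/side4c.png',cv2.resize(im,(800,600),interpolation=2))
E
```

```text
t: 7.17
position: [0.6199, 0.0756, 0.1613]
tcp_rot: [[0.999, -0.038, 0.004], [-0.038, -0.999, -0.002], [0.004, 0.002, -1.0]]
ft_force: [0.2, -0.5, -0.2]
finger_gap: 0.428
t 7.2167 p [0.6185 0.0754 0.1584] f [-0.5 -0.2 -2. ] gap 0.4298369269257928
[[ 0.999 -0.038  0.001]
 [-0.038 -0.999 -0.003]
 [ 0.001  0.003 -1.   ]]
t 7.2167 p [0.6185 0.0754 0.1584] f [-0.5 -0.2 -2. ] gap 0.4298369269257928
[[ 0.999 -0.038  0.001]
 [-0.038 -0.999 -0.003]
 [ 0.001  0.003 -1.   ]]
shift cm [-0.05  0.18  3.84]
```

View pics/side4c.png

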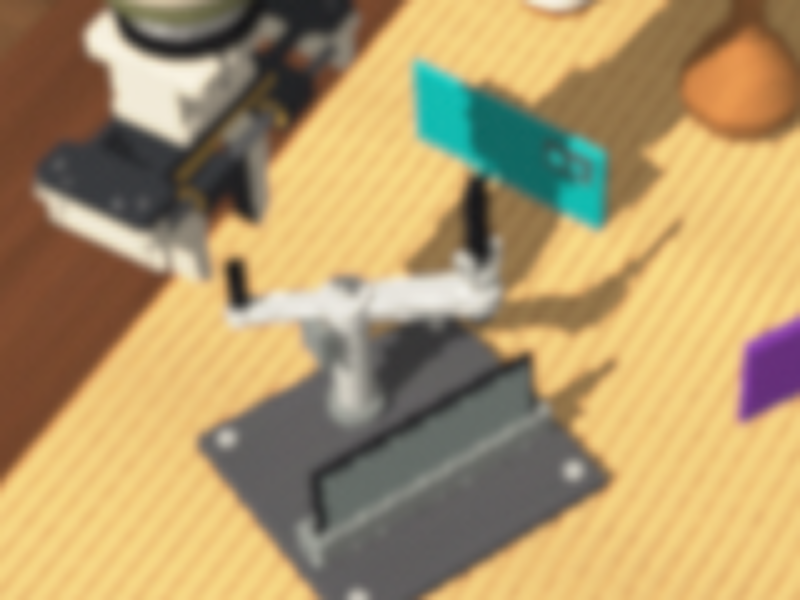

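```bash
python3 -m inch '0 0.1 1 0 0 0 4;0 0.1 2 0 0 0 4;0 0.1 3 0 0 0 4;0 0.1 3.6 0 0 0 4;0 0.1 3.6 0 0 0 3'
python3 - <<'E'
from h import *
snap('side','side5.png')
s=st()
im=cv2.imread('pics/side5.png')[150:270,220:380]; cv2.imwrite('pics/side5c.png',cv2.resize(im,(800,600),interpolation=2))
E
```

```text
t: 7.63
position: [0.6175, 0.0741, 0.1203]
tcp_rot: [[0.999, -0.038, -0.002], [-0.038, -0.999, -0.003], [-0.002, 0.003, -1.0]]
ft_force: [0.1, 0.5, -0.5]
finger_gap: 0.397
t 7.6833 p [0.6179 0.0743 0.1212] f [0.1 0.6 0.2] gap 0.36215221662937647
[[ 0.999 -0.037 -0.001]
 [-0.037 -0.999 -0.003]
 [-0.001  0.003 -1.   ]]
```

View pics/side5c.png

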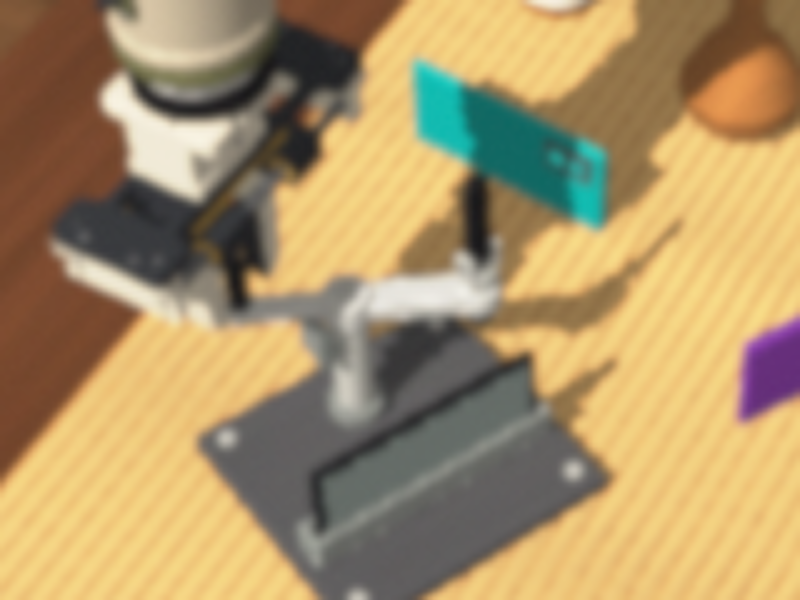

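```bash
cat > arc.py <<'E'
from h import *
P=np.array([.568,.0385])
s=st(); d=np.array(s['position'])[:2]-P; print(np.hypot(*d), np.arctan2(d[1],d[0]))
for a in [.45,.3,0.15,0,-.15,-.3,-.37,-.42,-.47]:
    p=P+.061*np.array([np.cos(a),np.sin(a)]); print(a,np.round(100*np.array(s['tcp_rot']).T@(np.r_[p,.121]-s['position']),2))
E
python3 arc.py
```

```text
t 7.6833 p [0.6179 0.0743 0.1212] f [0.1 0.6 0.2] gap 0.36215221662937647
[[ 0.999 -0.037 -0.001]
 [-0.037 -0.999 -0.003]
 [-0.001  0.003 -1.   ]]
0.061426583174227715 0.6218593152505166
0.45 [0.53 0.91 0.02]
0.3 [0.9  1.74 0.03]
0.15 [1.14 2.63 0.03]
0 [1.24 3.53 0.03]
-0.15 [1.21 4.45 0.03]
-0.3 [1.04 5.35 0.04]
-0.37 [0.91 5.75 0.04]
-0.42 [0.8  6.04 0.04]
-0.47 [0.68 6.32 0.04]
```

```bash
python3 -m inch '0 0 0 0 0 0 2;0.5 0.9 0 0 0 0 2;0.8 1.5 0 0 0 0 2;1 2.1 0 0 0 0 2;1.1 2.6 0 0 0 0 2'; python3 arc.py
```

```text
t: 8.1
position: [0.6302, 0.0479, 0.1222]
tcp_rot: [[0.999, -0.038, 0.003], [-0.038, -0.999, -0.002], [0.003, 0.001, -1.0]]
ft_force: [3.2, 4.1, -0.0]
finger_gap: 0.219
t 8.1 p [0.6302 0.0479 0.1222] f [ 3.2  4.1 -0. ] gap 0.2191224553893569
[[ 0.999 -0.038  0.003]
 [-0.038 -0.999 -0.002]
 [ 0.003  0.001 -1.   ]]
0.06293694450794143 0.1499207073829182
0.45 [-0.79 -1.68  0.11]
0.3 [-0.43 -0.85  0.11]
0.15 [-0.19  0.04  0.12]
0 [-0.09  0.94  0.12]
-0.15 [-0.12  1.86  0.12]
-0.3 [-0.29  2.76  0.12]
-0.37 [-0.42  3.16  0.12]
-0.42 [-0.52  3.45  0.12]
-0.47 [-0.64  3.73  0.12]
```

Force of about 5 N shows the handle is moving. I'll carry on along the arc.

```bash
python3 -m inch '0 0.6 0 0 0 0 2;-0.1 1.2 0 0 0 0.05 2;-0.1 1.8 0 0 0 0.1 2;-0.2 2.4 0 0 0 0.15 2;-0.3 2.8 0 0 0 0.2 2';  python3 arc.py
```

```text
t: 8.52
position: [0.6276, 0.0189, 0.123]
tcp_rot: [[0.971, -0.239, 0.006], [-0.239, -0.971, -0.001], [0.006, -0.0, -1.0]]
ft_force: [2.1, 2.6, -0.8]
finger_gap: 0.215
t 8.5167 p [0.6276 0.0189 0.123 ] f [ 2.1  2.6 -0.8] gap 0.21537255946661996
[[ 0.971 -0.239  0.006]
 [-0.239 -0.971 -0.001]
 [ 0.006 -0.    -1.   ]]
0.06276890432669373 -0.31798008759995766
0.45 [-1.56 -4.37  0.19]
0.3 [-1.03 -3.62  0.19]
0.15 [-0.62 -2.81  0.19]
0 [-0.34 -1.94  0.2 ]
-0.15 [-0.18 -1.04  0.2 ]
-0.3 [-0.17 -0.12  0.2 ]
-0.37 [-0.21  0.3   0.2 ]
-0.42 [-0.26  0.6   0.2 ]
-0.47 [-0.32  0.9   0.2 ]
```

```bash
python3 -m inch '-0.2 0.3 0.2 0 0 0 2;-0.3 0.6 0.2 0 0 0 2;-0.3 0.6 0.2 0 0 0 2'; python3 -m inch '0 0.2 0 0 0 0 2;0 0.3 0 0 0 0 2;0 0.3 0 0 0 0 2';  python3 arc.py
python3 - <<'E'
from h import *
for c in ['scene','side']:
  snap(c,c+'6.png')
  for l in ['post','clamp_end','lever_pivot','lever_tip','swing_handle']:
    r=manip.pinpoint(c,l); print(c,l,[(np.round(x['xyz'],4),round(x['score'],2)) for x in r[:3]])
st()
E
```

```text
t: 8.77
position: [0.6231, 0.0126, 0.1212]
tcp_rot: [[0.971, -0.238, 0.006], [-0.238, -0.971, -0.002], [0.006, 0.0, -1.0]]
ft_force: [-0.3, 1.0, 0.8]
finger_gap: 0.215
t: 9.02
position: [0.622, 0.0094, 0.1211]
tcp_rot: [[0.971, -0.238, 0.005], [-0.238, -0.971, -0.002], [0.005, 0.001, -1.0]]
ft_force: [-0.3, 0.8, 0.7]
finger_gap: 0.215
t 9.0167 p [0.622  0.0094 0.1211] f [-0.3  0.8  0.7] gap 0.21470975055371147
[[ 0.971 -0.238  0.005]
 [-0.238 -0.971 -0.002]
 [ 0.005  0.001 -1.   ]]
0.06139338174737685 -0.49467331596475866
0.45 [-1.24 -5.43 -0.  ]
0.3 [-0.71 -4.68  0.  ]
0.15 [-0.3  -3.87  0.01]
0 [-0.02 -3.    0.01]
-0.15 [ 0.13 -2.09  0.01]
-0.3 [ 0.15 -1.18  0.01]
-0.37 [ 0.11 -0.76  0.01]
-0.42 [ 0.06 -0.45  0.01]
-0.47 [-0.   -0.16  0.01]
scene post [(array([0.5666, 0.0398, 0.1255]), 0.56)]
scene clamp_end []
scene lever_pivot []
scene lever_tip []
scene swing_handle [(array([0.6229, 0.0123, 0.1498]), 0.43)]
side post [(array([0.5041, 0.0689, 0.2084]), 0.25)]
side clamp_end [(array([0.5025, 0.0684, 0.1151]), 0.79)]
side lever_pivot [(array([0.5011, 0.0673, 0.1378]), 0.51)]
side lever_tip [(array([0.5017, 0.0725, 0.2043]), 0.63)]
side swing_handle [(array([0.6209, 0.015 , 0.1506]), 0.71)]
t 9.6167 p [0.6224 0.0096 0.1212] f [-0.1 -0.6  0.4] gap 0.2136884302297085
[[ 0.971 -0.238  0.006]
 [-0.238 -0.971 -0.002]
 [ 0.006  0.001 -1.   ]]
```

```bash
python3 -m inch '0 0.3 0 0 0 0 2;0 0.5 0 0 0 0 2;0 0.5 0 0 0 0 2'
```

```text
t: 9.87
position: [0.6222, 0.0086, 0.1212]
tcp_rot: [[0.972, -0.236, 0.008], [-0.236, -0.972, 0.002], [0.007, -0.004, -1.0]]
ft_force: [2.9, 11.6, -4.1]
finger_gap: 0.217
```

View pics/side6.png

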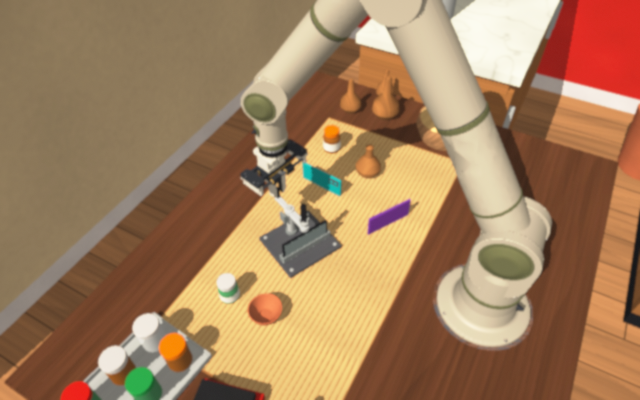

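There is a firm stop, with 12 N and no further motion, and the side view shows the arm over the phone. I'll release and rise.

```bash
python3 -m inch '0 -0.3 0 0 0 0 4;0 -0.3 0 0 0 0 4;0 -0.3 -2 0 0 0 4;0 -0.3 -6 0 0 0 4;0 -0.3 -10 0 0 0 4'; python3 -m inch '0 0 -4 0 0 0 4;-2 0 -8 0 0 0 4;-4 0 -8 0 0 0 4;-6 0 -8 0 0 0 4;-6 0 -8 0 0 0 4'
python3 - <<'E'
from h import *
manip.grab_frame('side')
s=st();print(np.round(s['q'],2))
for c in ['wrist','scene','side']:
  snap(c,c+'7.png')
  for l in ['post','clamp_end','lever_pivot','lever_tip','swing_handle','phone','stand']:
    r=manip.pinpoint(c,l); print(c,l,[(np.round(x['xyz'],4),round(x['score'],2)) for x in r[:3]])
st()
E
```

```text
t: 10.28
position: [0.6208, 0.0105, 0.2211]
tcp_rot: [[0.972, -0.236, 0.004], [-0.236, -0.972, 0.001], [0.003, -0.002, -1.0]]
ft_force: [1.1, -0.5, 0.5]
finger_gap: 0.424
t: 10.7
position: [0.5591, 0.0247, 0.3021]
tcp_rot: [[0.972, -0.236, 0.004], [-0.236, -0.972, 0.001], [0.004, -0.002, -1.0]]
ft_force: [-0.9, -0.1, -0.4]
finger_gap: 0.432
t 10.75 p [0.5608 0.0242 0.3017] f [ 0.3 -0.3 -0.2] gap 0.42665764361366865
[[ 0.972 -0.236  0.004]
 [-0.236 -0.972  0.001]
 [ 0.004 -0.002 -1.   ]]
[-0.06  0.31 -0.12  1.87  0.04  0.96 -2.  ]
wrist post [(array([0.5691, 0.035 , 0.1216]), 0.89)]
wrist clamp_end [(array([0.4994, 0.0742, 0.1165]), 0.92)]
wrist lever_pivot [(array([0.5036, 0.0674, 0.1418]), 0.83)]
wrist lever_tip [(array([0.5023, 0.0704, 0.2036]), 0.77)]
wrist swing_handle [(array([0.6232, 0.0107, 0.1469]), 0.59)]
wrist phone [(array([ 0.3275, -0.1342, -0.0011]), 0.79), (array([0.4996, 0.0692, 0.0119]), 0.71), (array([ 0.5823, -0.1762, -0.0024]), 0.71)]
wrist stand [(array([0.5277, 0.0605, 0.0048]), 0.89), (array([0.5009, 0.0682, 0.1391]), 0.48), (array([0.5012, 0.0687, 0.206 ]), 0.2
[... 469 characters left out ...]
0427, 0.1222]), 0.74)]
side post [(array([0.5707, 0.0383, 0.1199]), 0.61)]
side clamp_end [(array([0.4992, 0.0727, 0.116 ]), 0.63)]
side lever_pivot [(array([0.5029, 0.0699, 0.1365]), 0.57)]
side lever_tip [(array([0.5038, 0.0729, 0.2038]), 0.63), (array([0.5036, 0.0665, 0.1381]), 0.22)]
side swing_handle [(array([0.6156, 0.0154, 0.148 ]), 0.59)]
side phone [(array([ 5.856e-01, -1.758e-01, -3.000e-04]), 0.91), (array([0.501 , 0.0686, 0.0159]), 0.82), (array([ 0.3267, -0.1326, -0.0018]), 0.67)]
side stand [(array([0.5296, 0.0591, 0.0029]), 0.59)]
t 11.95 p [0.5622 0.0245 0.3009] f [-0.1 -1.2  0.1] gap 0.43151959701691384
[[ 0.972 -0.236  0.004]
 [-0.236 -0.972  0.001]
 [ 0.003 -0.002 -1.   ]]
```

View pics/wrist7.png

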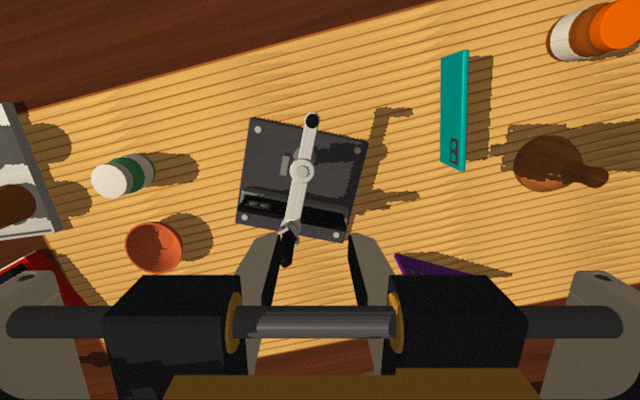

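The arm is home, and all three cameras agree on a bolt axis near (0.5015, 0.070). Screwing in is clockwise, which drives q7 negative, so I'll first wind the tool counter-clockwise by about π while moving to look down on the lever.

```bash
for k in 1; do :; done
python3 -m inch '0.5 -0.5 0.5 0 0 -0.12 4;1 -1 1 0 0 -0.24 4;1.5 -1.5 2 0 0 -0.36 4;1.5 -2 3 0 0 -0.48 4;1.5 -2 4 0 0 -0.6 4'
python3 -m inch '0 0 0 0 0 -0.12 4;0 0 0 0 0 -0.24 4;0 0 0 0 0 -0.36 4;0 0 0 0 0 -0.48 4;0 0 0 0 0 -0.6 4'
python3 -m inch '0 0 0 0 0 -0.12 4;0 0 0 0 0 -0.24 4;0 0 0 0 0 -0.36 4;0 0 0 0 0 -0.48 4;0 0 0 0 0 -0.6 4'
python3 -m inch '0 0 0 0 0 -0.12 4;0 0 0 0 0 -0.24 4;0 0 0 0 0 -0.36 4;0 0 0 0 0 -0.48 4;0 0 0 0 0 -0.6 4'
python3 -m inch '0 0 0 0 0 -0.12 4;0 0 0 0 0 -0.24 4;0 0 0 0 0 -0.36 4;0 0 0 0 0 -0.48 4;0 0 0 0 0 -0.6 4'
python3 - <<'E'
from h import *
rel([.583,.05,.26]); print(np.round(manip.observe()['q'],2))
E
```

```text
t: 12.37
position: [0.5822, 0.0417, 0.2606]
tcp_rot: [[0.933, 0.36, 0.004], [0.36, -0.933, 0.002], [0.005, -0.0, -1.0]]
ft_force: [0.1, -0.4, 0.4]
finger_gap: 0.429
t: 12.78
position: [0.5822, 0.0416, 0.2606]
tcp_rot: [[0.562, 0.827, 0.004], [0.827, -0.562, 0.002], [0.004, 0.002, -1.0]]
ft_force: [-0.2, 0.6, -0.7]
finger_gap: 0.431
t: 13.2
position: [0.5822, 0.0415, 0.2606]
tcp_rot: [[-0.009, 1.0, 0.004], [1.0, 0.009, 0.002], [0.002, 0.005, -1.0]]
ft_force: [-0.5, -0.6, -0.0]
finger_gap: 0.43
t: 13.62
position: [0.5823, 0.0414, 0.2606]
tcp_rot: [[-0.577, 0.817, 0.005], [0.817, 0.577, 0.002], [-0.001, 0.005, -1.0]]
ft_force: [-0.1, 0.6, -0.4]
finger_gap: 0.428
t: 14.03
position: [0.5823, 0.0412, 0.2606]
tcp_rot: [[-0.939, 0.343, 0.005], [0.343, 0.939, 0.002], [-0.004, 0.003, -1.0]]
ft_force: [-0.7, 0.4, -0.2]
finger_gap: 0.429
t 14.0333 p [0.5823 0.0412 0.2606] f [-0.7  0.4 -0.2] gap 0.42940376880616554
[[-0.939  0.343  0.005]
 [ 0.343  0.939  0.002]
 [-0.004  0.003 -1.   ]]
shift cm [0.24 0.85 0.07]
[ 0.43  0.5  -0.88  1.85  0.45  1.    0.59]
```

```bash

python3 - <<'E'
from h import *
s=st(); rgb,d=snap('wrist','w8.png')
K=manip.get_calibration('wrist'); T=np.eye(4);T[:3,:3]=s['tcp_rot'];T[:3,3]=s['position']; C=T@K['mount']
v,u=np.mgrid[:400,:640]; M=np.linalg.inv(K['camera_matrix'])
W=C[:3,:3]@(M@np.stack([u*d,v*d,d]).reshape(3,-1))+C[:3,3:]
W=W.reshape(3,400,640)
ok=(d>0)&(W[2]>.185)&(W[2]<.22)&(np.hypot(W[0]-.5015,W[1]-.07)<.03)
pts=W[:,ok]; print(ok.sum(),pts.mean(1),np.percentile(pts[2],[5,50,95]))
top=(pts[2]>np.percentile(pts[2],90)-.006); q=pts[:2,top]; print(top.sum(),q.mean(1))
vv,uu=np.nonzero(ok); print('px',uu.min(),uu.max(),vv.min(),vv.max())
r=cv2.minAreaRect((q.T*1000).astype(np.float32)); print(r)
w,V=np.linalg.eigh(np.cov(q)); print(np.sqrt(w)*1000,V, np.arctan2(V[1,1],V[0,1]))
c=(int(uu.mean()),int(vv.mean())); print(c)
im=rgb[max(0,c[1]-60):c[1]+60,c[0]-80:c[0]+80,::-1]; cv2.imwrite('pics/w8c.png',cv2.resize(im,None,fx=5,fy=5,interpolation=2))
for l in ['lever_pivot','lever_tip','clamp_end']:
    r=manip.pinpoint('wrist',l); print(l,[(np.round(x['xyz'],4),round(x['score'],2)) for x in r[:3]])
E
```

```text
t 14.0333 p [0.5823 0.0412 0.2606] f [-0.7  0.4 -0.2] gap 0.42940376880616554
[[-0.939  0.343  0.005]
 [ 0.343  0.939  0.002]
 [-0.004  0.003 -1.   ]]
258 [0.50236029 0.07084498 0.20182151] [0.19724884 0.20230655 0.20421375]
238 [0.50236554 0.07082051]
px 303 323 84 107
((502.4065856933594, 70.89201354980469), (14.574493408203125, 7.960947036743164), 18.21454620361328)
[2.29180894 4.12479335] [[ 0.30364451 -0.9527854 ]
 [-0.9527854  -0.30364451]] -2.833077203742621
(312, 95)
lever_pivot [(array([0.5016, 0.0657, 0.1419]), 0.78), (array([ 0.4785, -0.3049, -0.0032]), 0.38)]
lever_tip [(array([0.4972, 0.0707, 0.2082]), 0.6), (array([0.5003, 0.0671, 0.1424]), 0.34), (array([ 0.6401, -0.3544, -0.001 ]), 0.28)]
clamp_end [(array([0.4986, 0.0725, 0.1178]), 0.58), (array([0.5292, 0.0593, 0.0027]), 0.35)]
```

View pics/w8c.png

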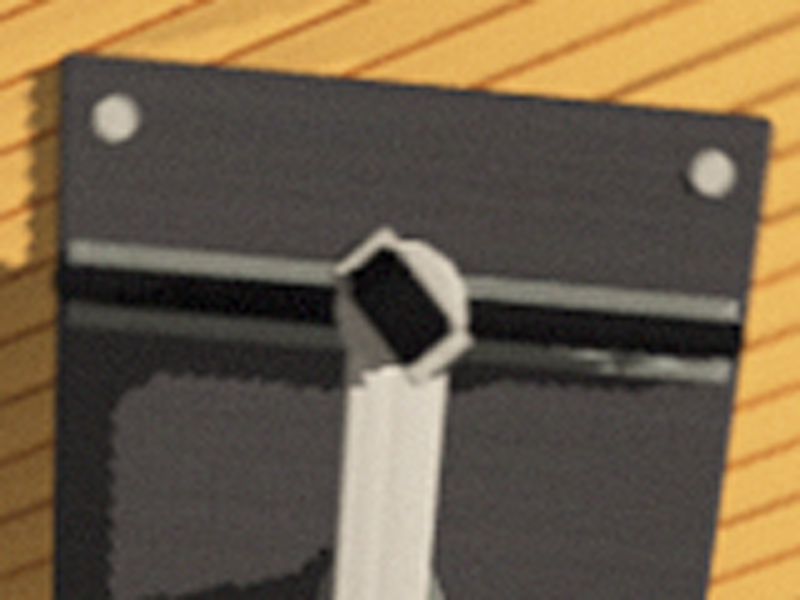

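View pics/w8.png

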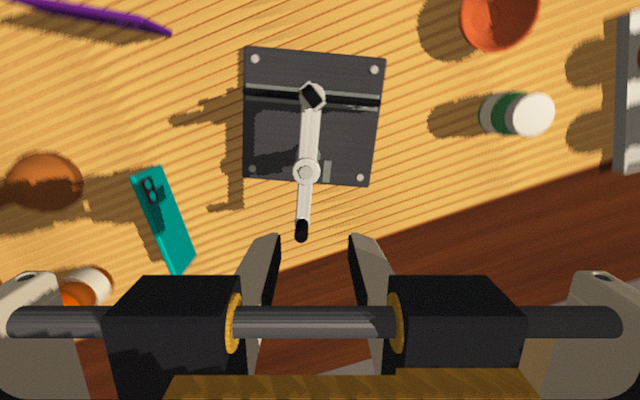

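The wrist view shows the lever end at px (312,95). It measures 14.6 x 8 mm with its top at z = 0.203 and its centre at (0.5024, 0.0708). The fold heading is about 1.88, so the bolt is near 1.9 and has about 2.3 rad to go. I'll rotate the tool by -0.66 and move over it.

```bash

python3 - <<'E'
from h import *
rel([.5024,.0708,.24])
E
python3 -m inch '2 0 0 0 0 -0.12 4;4 0 0 0 0 -0.24 4;6 0 0 0 0 -0.36 4;7 0 0 0 0 -0.48 4;8.5 0 0 0 0 -0.6 4'
python3 -m inch '0 0 0 0 0 -0.06 4;0 0 0 0 0 -0.06 4'
python3 - <<'E'
from h import *
rel([.5024,.0708,.24]);s=manip.observe();print(np.round(s['q'],2)); R=np.array(s['tcp_rot']);print('yhead',np.arctan2(R[1,1],R[0,1]))
E
```

```text
t 14.2333 p [0.5823 0.0412 0.2605] f [ 0.5 -0.5 -0.4] gap 0.4290063211200961
[[-0.936  0.353  0.004]
 [ 0.353  0.936  0.002]
 [-0.003  0.004 -1.   ]]
shift cm [ 8.53 -0.06  2.02]
t: 14.65
position: [0.5025, 0.0713, 0.2604]
tcp_rot: [[-0.971, -0.239, 0.005], [-0.239, 0.971, 0.002], [-0.005, 0.001, -1.0]]
ft_force: [1.1, -0.4, 0.2]
finger_gap: 0.428
t: 14.82
position: [0.5019, 0.0714, 0.2605]
tcp_rot: [[-0.955, -0.297, 0.005], [-0.297, 0.955, 0.001], [-0.005, -0.0, -1.0]]
ft_force: [-0.1, -0.0, 0.1]
finger_gap: 0.431
t 14.8167 p [0.5019 0.0714 0.2605] f [-0.1 -0.   0.1] gap 0.43060336537098554
[[-0.955 -0.297  0.005]
 [-0.297  0.955  0.001]
 [-0.005 -0.    -1.   ]]
shift cm [-0.02 -0.07  2.05]
[ 0.54  0.47 -1.11  2.    0.51  0.98  1.05]
yhead 1.8726061320296497
```

```bash

python3 -m inch '0 -0.05 2 0 0 0 4;0 -0.05 4 0 0 0 4;0 -0.05 6 0 0 0 4;0 -0.05 8 0 0 0 4;0 -0.05 10 0 0 0 4'
python3 - <<'E'
from h import *
s=st();print(np.round(s['q'],2))
for c,o in [('scene',(130,270)),('side',(150,220))]:
    im,_=snap(c,c+'9.png'); cv2.imwrite(f'pics/{c}9c.png',cv2.resize(im[o[0]:o[0]+120,o[1]:o[1]+160,::-1],(800,600),interpolation=2))
E
```

```text
t: 15.23
position: [0.5031, 0.0709, 0.1596]
tcp_rot: [[-0.957, -0.291, 0.005], [-0.291, 0.957, 0.001], [-0.006, -0.0, -1.0]]
ft_force: [-0.2, -0.3, 0.7]
finger_gap: 0.431
t 15.2333 p [0.5031 0.0709 0.1596] f [-0.2 -0.3  0.7] gap 0.4308163239889636
[[-0.957 -0.291  0.005]
 [-0.291  0.957  0.001]
 [-0.006 -0.    -1.   ]]
[ 0.42  0.58 -0.97  2.11  0.69  0.8   0.88]
```

View pics/side9c.png

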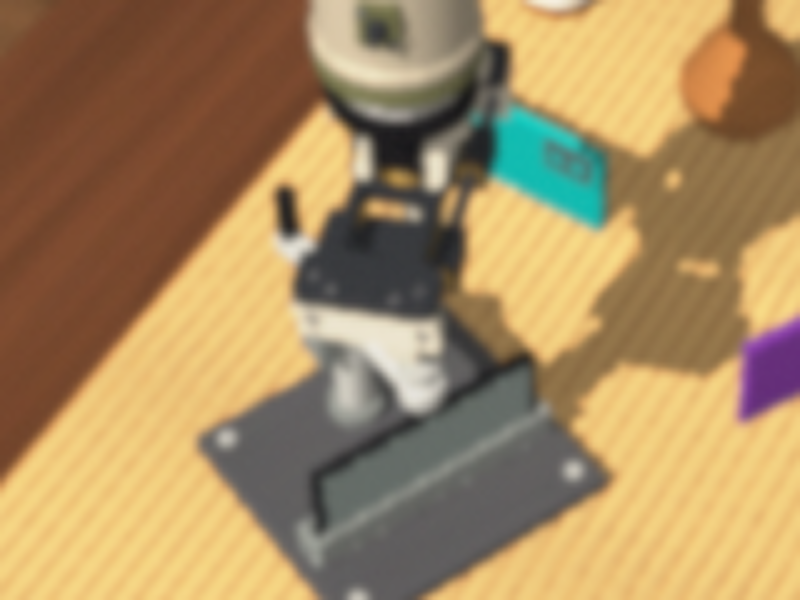

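View pics/scene9c.png

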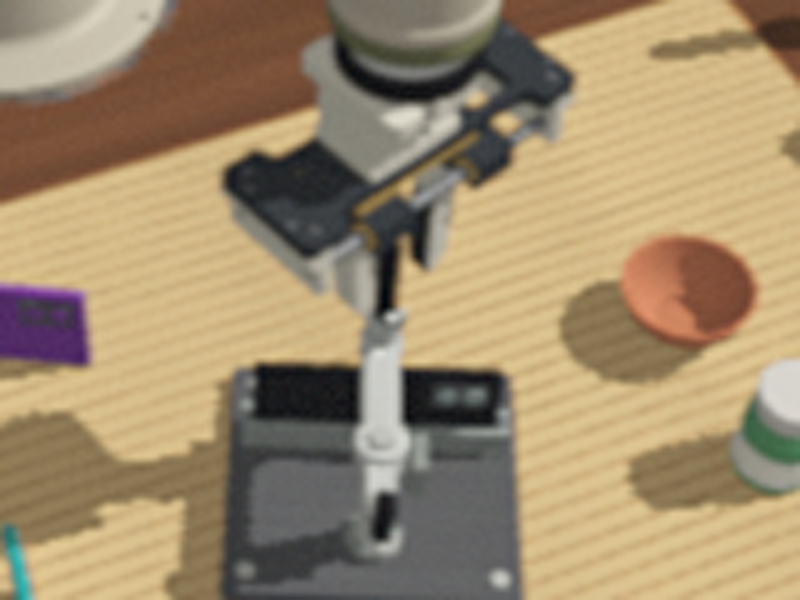

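The lever stands between the open fingers, with the tips above the ears. Closing now.

```bash

python3 -m inch '0 0 0 0 0 0 2;0 0 0 0 0 0 1;0 0 0 0 0 0 0.5;0 0 0 0 0 0 0.5;0 0 0 0 0 0 0.5'
python3 -m inch '0 0 0 0 0 0 0.5;0 0 0 0 0 0 0.5;0 0 0 0 0 0 0.5'
python3 - <<'E'
from h import *
s=st(); print(np.round(s['wrist_torque'],2))
E
```

```text
t: 15.75
position: [0.5021, 0.0704, 0.1591]
tcp_rot: [[-0.956, -0.292, 0.002], [-0.292, 0.956, 0.0], [-0.003, -0.0, -1.0]]
ft_force: [0.7, -0.7, -0.5]
finger_gap: 0.121
t: 16.0
position: [0.5021, 0.0704, 0.1592]
tcp_rot: [[-0.956, -0.292, 0.003], [-0.292, 0.956, 0.0], [-0.003, -0.0, -1.0]]
ft_force: [-0.7, 0.0, 0.1]
finger_gap: 0.084
t 16.0 p [0.5021 0.0704 0.1592] f [-0.7  0.   0.1] gap 0.08406201204762835
[[-0.956 -0.292  0.003]
 [-0.292  0.956  0.   ]
 [-0.003 -0.    -1.   ]]
[ 0.14 -0.11  0.08]
```

```bash

python3 -m inch '0 0 0.01 0 0 0.12 0.5;0 0 0.02 0 0 0.24 0.5;0 0 0.03 0 0 0.36 0.5;0 0 0.04 0 0 0.48 0.5;0 0 0.05 0 0 0.6 0.5'
cat > tw.py <<'E'
from h import *
s=st(); R=np.array(s['tcp_rot']); print(np.round(s['wrist_torque'],2),'yhead',np.arctan2(R[1,1],R[0,1]),np.round(s['q'],2))
E
python3 tw.py
```

```text
t: 16.42
position: [0.502, 0.0697, 0.1587]
tcp_rot: [[-0.952, 0.305, 0.002], [0.305, 0.952, -0.0], [-0.002, 0.0, -1.0]]
ft_force: [-0.0, -1.2, -1.5]
finger_gap: 0.082
t 16.4167 p [0.502  0.0697 0.1587] f [-0.  -1.2 -1.5] gap 0.08216738244051038
[[-0.952  0.305  0.002]
 [ 0.305  0.952 -0.   ]
 [-0.002  0.    -1.   ]]
[-0.49 -0.19  0.1 ] yhead 1.2609769390760572 [ 0.32  0.53 -0.8   2.12  0.58  0.73  0.4 ]
```

```bash

python3 -m inch '0 0.05 0.01 0 0 0.12 0.5;0 0.05 0.02 0 0 0.24 0.5;0 0.05 0.03 0 0 0.36 0.5;0 0.05 0.04 0 0 0.48 0.5;0 0.05 0.05 0 0 0.6 0.5'; python3 tw.py
python3 -m inch '0 0 0.01 0 0 0.12 0.5;0 0 0.02 0 0 0.24 0.5;0 0 0.03 0 0 0.36 0.5;0 0 0.04 0 0 0.48 0.5;0 0 0.05 0 0 0.6 0.5'; python3 tw.py
python3 - <<'E'
from h import *
for c,o in [('scene',(130,270)),('side',(150,220))]:
    im,_=snap(c,c+'10.png'); cv2.imwrite(f'pics/{c}10c.png',cv2.resize(im[o[0]:o[0]+120,o[1]:o[1]+160,::-1],(800,600),interpolation=2))
E
```

```text
t: 16.83
position: [0.5017, 0.0692, 0.158]
tcp_rot: [[-0.609, 0.793, 0.001], [0.793, 0.609, -0.002], [-0.002, -0.0, -1.0]]
ft_force: [-1.5, -2.5, -0.8]
finger_gap: 0.083
t 16.8333 p [0.5017 0.0692 0.158 ] f [-1.5 -2.5 -0.8] gap 0.0832401994525383
[[-0.609  0.793  0.001]
 [ 0.793  0.609 -0.002]
 [-0.002 -0.    -1.   ]]
[-0.74  0.17  0.07] yhead 0.6547522026778165 [ 0.21  0.48 -0.63  2.12  0.46  0.67 -0.09]
t: 17.25
position: [0.5011, 0.0689, 0.1574]
tcp_rot: [[-0.049, 0.999, 0.0], [0.999, 0.049, -0.003], [-0.003, 0.0, -1.0]]
ft_force: [-1.4, -0.7, -0.4]
finger_gap: 0.086
t 17.25 p [0.5011 0.0689 0.1574] f [-1.4 -0.7 -0.4] gap 0.0862094038995896
[[-0.049  0.999  0.   ]
 [ 0.999  0.049 -0.003]
 [-0.003  0.    -1.   ]]
[-0.17  0.41  0.1 ] yhead 0.04885742090164039 [ 0.09  0.45 -0.46  2.13  0.34  0.63 -0.57]
```

View pics/scene10c.png

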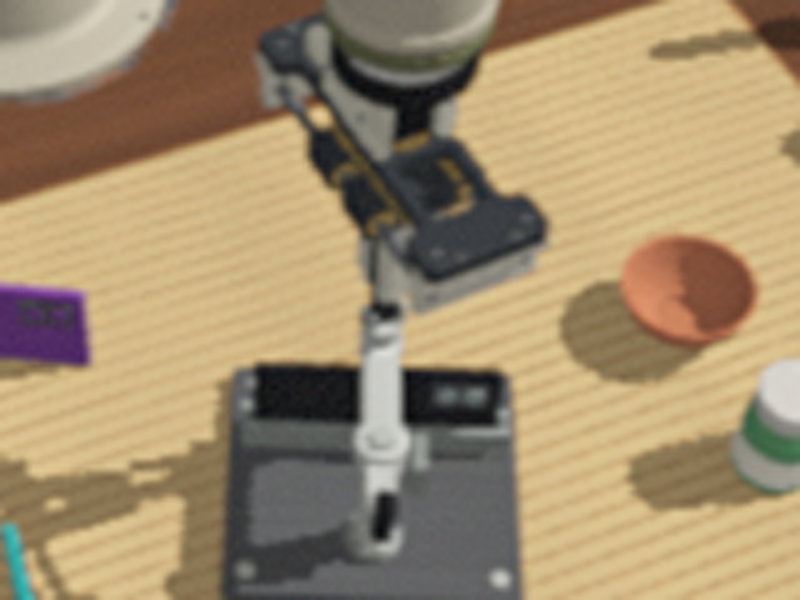

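The torque is steady at about 0.1 Nm, so the bolt is turning. I'll take the last ~0.45 rad carefully to the stop.

```bash

python3 -m inch '0 0 0.01 0 0 0.1 0.5;0 0 0.02 0 0 0.2 0.5;0 0 0.03 0 0 0.3 0.5;0 0 0.03 0 0 0.3 0.5'; python3 tw.py
python3 -m inch '0 0 0.01 0 0 0.1 0.5;0 0 0.01 0 0 0.1 0.5'; python3 tw.py
```

```text
t: 17.68
position: [0.5007, 0.0689, 0.1572]
tcp_rot: [[0.245, 0.97, -0.0], [0.97, -0.245, -0.004], [-0.003, 0.001, -1.0]]
ft_force: [-2.0, -0.4, 1.3]
finger_gap: 0.084
t 17.6833 p [0.5007 0.0689 0.1572] f [-2.  -0.4  1.3] gap 0.08429664314849095
[[ 0.245  0.97  -0.   ]
 [ 0.97  -0.245 -0.004]
 [-0.003  0.001 -1.   ]]
[-0.06  0.54 -0.09] yhead -0.24740212151486735 [ 0.03  0.44 -0.38  2.13  0.28  0.61 -0.8 ]
t: 17.85
position: [0.5006, 0.0689, 0.1572]
tcp_rot: [[0.339, 0.941, -0.0], [0.941, -0.339, -0.004], [-0.004, 0.001, -1.0]]
ft_force: [-2.3, -0.1, 1.3]
finger_gap: 0.084
t 17.85 p [0.5006 0.0689 0.1572] f [-2.3 -0.1  1.3] gap 0.08429873021987688
[[ 0.339  0.941 -0.   ]
 [ 0.941 -0.339 -0.004]
 [-0.004  0.001 -1.   ]]
[-0.08  0.38 -0.03] yhead -0.34565683068548736 [ 0.01  0.44 -0.35  2.14  0.26  0.61 -0.88]
```

```bash

python3 -m inch '0 0 0.01 0 0 0.08 0.5;0 0 0.01 0 0 0.08 0.5'; python3 tw.py
python3 -m inch '0 0 0 0 0 0.08 0.5;0 0 0 0 0 0.08 0.5'; python3 tw.py
```

```text
t: 18.02
position: [0.5005, 0.069, 0.1572]
tcp_rot: [[0.41, 0.912, -0.0], [0.912, -0.41, -0.004], [-0.004, 0.001, -1.0]]
ft_force: [-2.2, 0.0, 1.5]
finger_gap: 0.085
t 18.0167 p [0.5005 0.069  0.1572] f [-2.2  0.   1.5] gap 0.08529645071462652
[[ 0.41   0.912 -0.   ]
 [ 0.912 -0.41  -0.004]
 [-0.004  0.001 -1.   ]]
[-0.01  0.42 -0.02] yhead -0.4222687712786224 [-0.01  0.44 -0.33  2.14  0.25  0.6  -0.94]
t: 18.18
position: [0.5005, 0.069, 0.1572]
tcp_rot: [[0.478, 0.878, -0.0], [0.878, -0.478, -0.004], [-0.004, 0.002, -1.0]]
ft_force: [-0.9, -0.0, 1.4]
finger_gap: 0.088
t 18.1833 p [0.5005 0.069  0.1572] f [-0.9 -0.   1.4] gap 0.08754105231952124
[[ 0.478  0.878 -0.   ]
 [ 0.878 -0.478 -0.004]
 [-0.004  0.002 -1.   ]]
[-0.06  0.37  0.3 ] yhead -0.498321041041864 [-0.03  0.43 -0.31  2.14  0.23  0.6  -1.  ]
```

```bash

python3 -m inch '0 0 0 0 0 0.06 0.5;0 0 0 0 0 0.06 0.5;0 0 0 0 0 0.06 0.5'; python3 tw.py
```

```text
t: 18.43
position: [0.5006, 0.0691, 0.1572]
tcp_rot: [[0.524, 0.852, -0.0], [0.852, -0.524, -0.004], [-0.004, 0.002, -1.0]]
ft_force: [-2.3, -0.5, 2.0]
finger_gap: 0.093
t 18.4333 p [0.5006 0.0691 0.1572] f [-2.3 -0.5  2. ] gap 0.09302962968968495
[[ 0.524  0.852 -0.   ]
 [ 0.852 -0.524 -0.004]
 [-0.004  0.002 -1.   ]]
[-0.16  0.35  0.5 ] yhead -0.5517620361382218 [-0.04  0.43 -0.29  2.14  0.22  0.6  -1.04]
```

Torque has risen to 0.5 Nm and the pads are slipping, which means the bolt is at its stop. I'll release, rise and check.

```bash

python3 -m inch '0 0 0 0 0 0 2;0 0 0 0 0 0 4;0 0 0 0 0 0 4;0 0 0 0 0 0 4;0 0 -1 0 0 0 4'
python3 -m inch '0 0 -3 0 0 -0.1 4;0 0 -6 0 0 -0.1 4;-2 0 -8 0 0 -0.1 4;-5 0 -8 0 0 -0.1 4;-7.5 0 -8 0 0 -0.1 4'
python3 tw.py
python3 - <<'E'
from h import *
manip.grab_frame('side')
s=st(); rgb,d=snap('wrist','w11.png')
K=manip.get_calibration('wrist'); T=np.eye(4);T[:3,:3]=s['tcp_rot'];T[:3,3]=s['position']; C=T@K['mount']
v,u=np.mgrid[:400,:640]; M=np.linalg.inv(K['camera_matrix'])
W=C[:3,:3]@(M@np.stack([u*d,v*d,d]).reshape(3,-1))+C[:3,3:]
W=W.reshape(3,400,640)
ok=(d>0)&(W[2]>.19)&(W[2]<.22)&(np.hypot(W[0]-.5015,W[1]-.07)<.03)
q=W[:,ok]; print(ok.sum(),q.mean(1),np.percentile(q[2],[5,50,95]))
vv,uu=np.nonzero(ok)
if ok.sum():
    print(cv2.minAreaRect((q[:2].T*1000).astype(np.float32)))
    w,V=np.linalg.eigh(np.cov(q[:2])); print(np.sqrt(w)*1000,'fold head',np.arctan2(V[1,0],V[0,0]))
    c=(int(uu.mean()),int(vv.mean())); print(c)
    im=rgb[max(0,c[1]-60):c[1]+60,c[0]-80:c[0]+80,::-1]; cv2.imwrite('pics/w11c.png',cv2.resize(im,None,fx=5,fy=5,interpolation=2))
E
```

```text
t: 18.85
position: [0.4998, 0.0689, 0.1663]
tcp_rot: [[0.524, 0.852, -0.003], [0.852, -0.524, -0.005], [-0.005, 0.0, -1.0]]
ft_force: [-0.1, -0.4, 0.0]
finger_gap: 0.396
t: 19.27
position: [0.4608, 0.0048, 0.2486]
tcp_rot: [[0.435, 0.9, 0.0], [0.9, -0.435, -0.005], [-0.004, 0.002, -1.0]]
ft_force: [-0.3, -1.1, -0.7]
finger_gap: 0.425
t 19.2667 p [0.4608 0.0048 0.2486] f [-0.3 -1.1 -0.7] gap 0.4246952716239261
[[ 0.435  0.9    0.   ]
 [ 0.9   -0.435 -0.005]
 [-0.004  0.002 -1.   ]]
[-0.07 -0.03 -0.  ] yhead -0.4502283985981551 [ 0.16  0.26 -0.36  2.13  0.13  0.78 -0.74]
t 19.3167 p [4.573e-01 3.000e-04 2.477e-01] f [-4.5 -4.6 -1.5] gap 0.42745608875049135
[[ 0.439  0.899 -0.004]
 [ 0.899 -0.439 -0.007]
 [-0.008 -0.    -1.   ]]
284 [0.50175718 0.07044401 0.19942882] [0.19466714 0.20008446 0.20210614]
((501.7724914550781, 70.21890258789062), (15.41123104095459, 7.643338203430176), 64.72057342529297)
[2.31116262 4.49359832] fold head 2.7045084428242863
(326, 102)
```

View pics/w11.png

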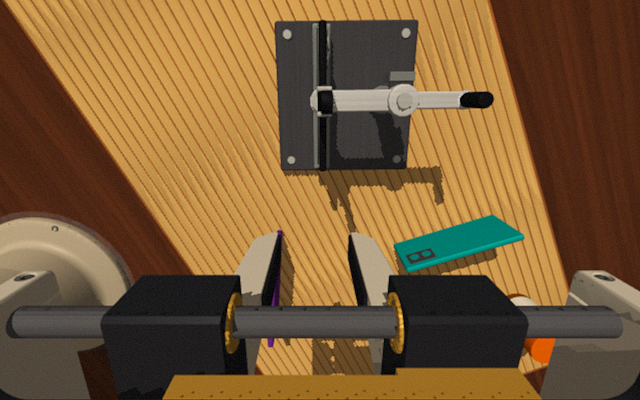

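The lever is upright at px (326,102), square to the arm with fold heading -0.437, and its top is 2 mm lower, so the bolt is snug. I'll close the fingers, go behind the lever and fold it.

```bash

python3 - <<'E'
from h import *
rel([.4701,.0852,.245])
E
python3 -m inch '2 -1 0 0 0 0 0;4 -1.5 0 0 0 0 0;6 -2.2 0 0 0 0 0;7.6 -2.7 0 0 0 0 0;7.6 -2.7 0 0 0 0 0'
python3 - <<'E'
from h import *
rel([.4701,.0852,.175]);
E
```

```text
t 19.3667 p [0.4587 0.0021 0.2476] f [-0.6 -0.2 -0.4] gap 0.4285582545780983
[[ 0.439  0.898 -0.003]
 [ 0.898 -0.439 -0.007]
 [-0.007  0.    -1.   ]]
shift cm [ 7.96 -2.63  0.2 ]
t: 19.78
position: [0.4687, 0.0865, 0.2478]
tcp_rot: [[0.435, 0.9, -0.002], [0.9, -0.435, -0.004], [-0.005, 0.0, -1.0]]
ft_force: [0.4, 0.2, 1.3]
finger_gap: 0.117
t 19.7833 p [0.4687 0.0865 0.2478] f [0.4 0.2 1.3] gap 0.11743136252731345
[[ 0.435  0.9   -0.002]
 [ 0.9   -0.435 -0.004]
 [-0.005  0.    -1.   ]]
shift cm [-0.02  0.18  7.28]
```

```bash

python3 -m inch '0 0 1 0 0 0 0;0 0 3 0 0 0 0;0 0 5 0 0 0 0;0 0 7 0 0 0 0;0 0 7 0 0 0 0'
python3 - <<'E'
from h import *
s=st()
for c,o in [('scene',(130,270)),('side',(150,220))]:
    im,_=snap(c,c+'12.png'); cv2.imwrite(f'pics/{c}12c.png',cv2.resize(im[o[0]:o[0]+120,o[1]:o[1]+160,::-1],(800,600),interpolation=2))
f=np.array([.906,-.423]); print(np.dot(f,np.array([.5018,.0704])-s['position'][:2]), np.dot([-f[1],f[0]],np.array([.5018,.0704])-s['position'][:2]))
E
```

```text
t: 20.2
position: [0.4667, 0.0849, 0.1747]
tcp_rot: [[0.436, 0.9, -0.007], [0.9, -0.436, -0.006], [-0.008, -0.004, -1.0]]
ft_force: [0.3, 0.1, 0.1]
finger_gap: 0.009
t 20.2 p [0.4667 0.0849 0.1747] f [0.3 0.1 0.1] gap 0.009164329581802112
[[ 0.436  0.9   -0.007]
 [ 0.9   -0.436 -0.006]
 [-0.008 -0.004 -1.   ]]
0.03789325729563309 0.0016799950263720895
```

View pics/scene12c.png

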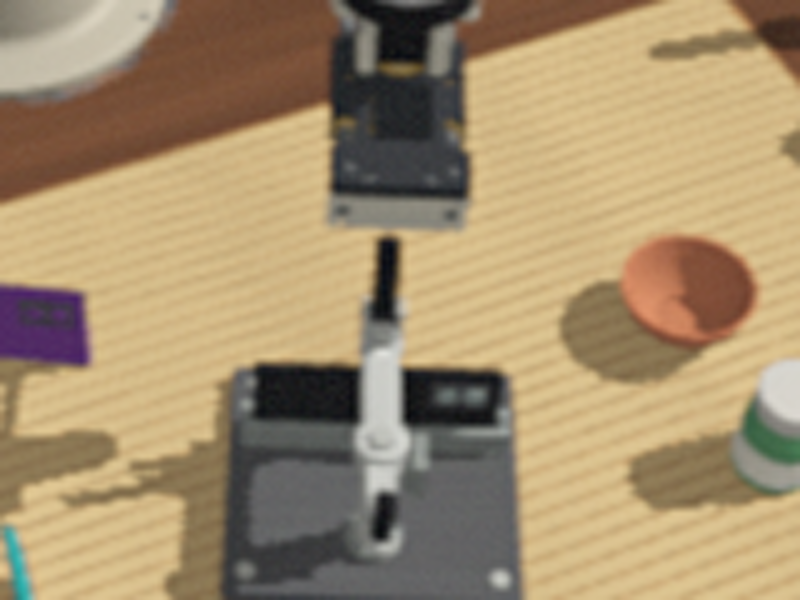

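View pics/side12c.png

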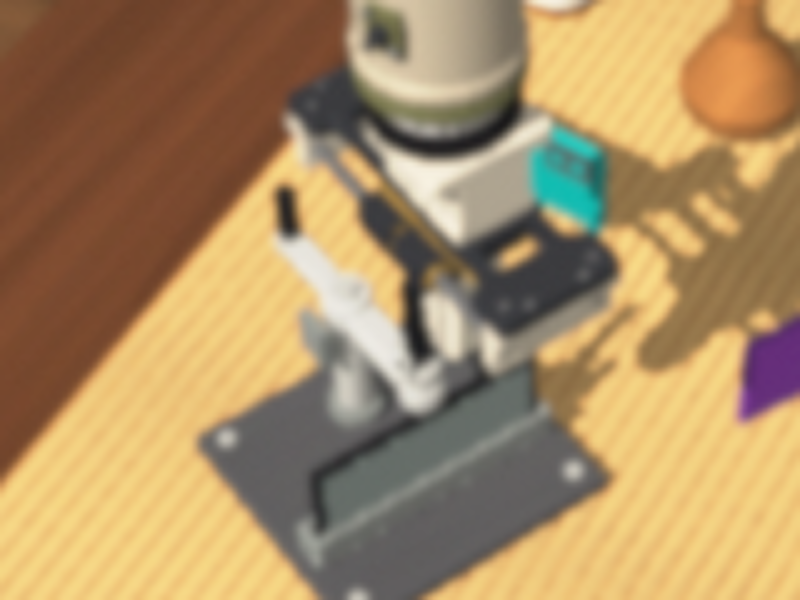

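```bash

python3 -m inch '0.1 1 0 0 0 0 0;0.1 2 0 0 0 0 0;0.2 3 0 0 0 0 0;0.2 4 0 0 0 0 0;0.2 5 0 0 0 0 0'
cat > fo.py <<'E'
from h import *
s=st(); f=np.array([.906,-.423]); d=s['position'][:2]-np.array([.5018,.0704]); print('along',np.dot(f,d),'perp',np.dot([-f[1],f[0]],d),'tipz-pivot',s['position'][2]+.005-.138,np.round(s['wrist_torque'],2))
E
python3 fo.py
```

```text
t: 20.72
position: [0.5154, 0.065, 0.1777]
tcp_rot: [[0.436, 0.9, -0.003], [0.9, -0.436, -0.005], [-0.005, -0.001, -1.0]]
ft_force: [-1.1, 1.0, -0.0]
finger_gap: 0.006
t 20.7167 p [0.5154 0.065  0.1777] f [-1.1  1.  -0. ] gap 0.005559624017067313
[[ 0.436  0.9   -0.003]
 [ 0.9   -0.436 -0.005]
 [-0.005 -0.001 -1.   ]]
along 0.01456471033146566 perp 0.0008685848150748323 tipz-pivot 0.04470582398769529 [0.08 0.22 0.02]
```

```bash

python3 -m inch '0 0.6 0.5 0 0 0 0;0 1.2 1.2 0 0 0 0;0 1.6 2 0 0 0 0;0 2 2.8 0 0 0 0;0 2 2.8 0 0 0 0'
python3 fo.py
python3 - <<'E'
from h import *
im,_=snap('side','side13.png'); o=(150,220); cv2.imwrite('pics/side13c.png',cv2.resize(im[o[0]:o[0]+120,o[1]:o[1]+160,::-1],(800,600),interpolation=2))
E
```

```text
t: 21.13
position: [0.5332, 0.0557, 0.1478]
tcp_rot: [[0.436, 0.9, -0.005], [0.9, -0.436, -0.005], [-0.007, -0.002, -1.0]]
ft_force: [0.1, 0.5, 0.1]
finger_gap: 0.008
t 21.1333 p [0.5332 0.0557 0.1478] f [0.1 0.5 0.1] gap 0.008376384882540357
[[ 0.436  0.9   -0.005]
 [ 0.9   -0.436 -0.005]
 [-0.007 -0.002 -1.   ]]
along 0.03464189103465172 perp -6.14852904769087e-05 tipz-pivot 0.014776083425371012 [-0.03 -0.08 -0.05]
```

View pics/side13c.png

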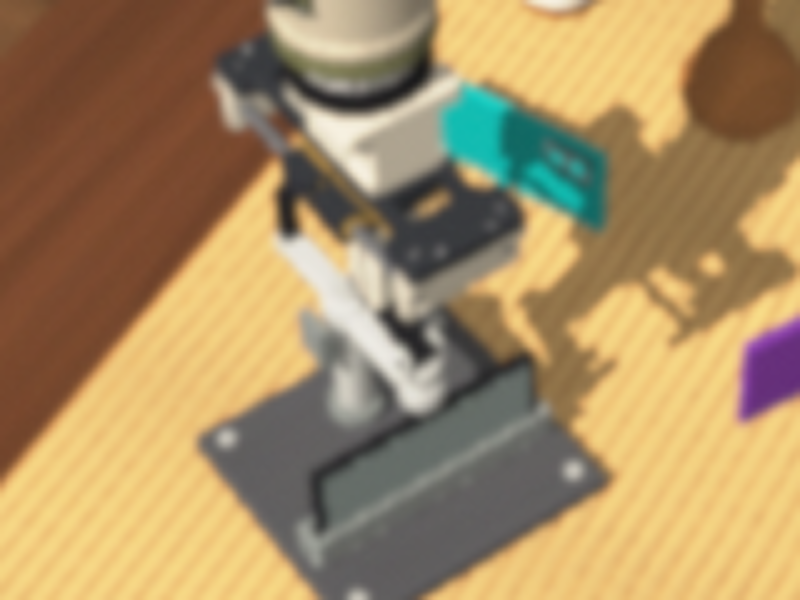

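The lever is mostly down, at about px (420,335) in the crop. Pressing it flat.

```bash

python3 -m inch '0 0.3 0.3 0 0 0 0;0 0.6 0.6 0 0 0 0;0 0.7 0.9 0 0 0 0;0 0.7 1.1 0 0 0 0;0 0.7 1.1 0 0 0 0'; python3 fo.py
python3 -m inch '0 0 0.2 0 0 0 0;0 0 0.2 0 0 0 0'; python3 fo.py
```

```text
t: 21.6
position: [0.5392, 0.0528, 0.1372]
tcp_rot: [[0.436, 0.9, -0.005], [0.9, -0.436, -0.005], [-0.006, -0.002, -1.0]]
ft_force: [0.5, -0.8, 1.4]
finger_gap: 0.003
t 21.6 p [0.5392 0.0528 0.1372] f [ 0.5 -0.8  1.4] gap 0.0032069498669422317
[[ 0.436  0.9   -0.005]
 [ 0.9   -0.436 -0.005]
 [-0.006 -0.002 -1.   ]]
along 0.04135795560934469 perp -7.64945750353845e-05 tipz-pivot 0.004186534179378004 [-0.09 -0.16  0.01]
t: 21.77
position: [0.5399, 0.0528, 0.1359]
tcp_rot: [[0.436, 0.9, -0.003], [0.9, -0.436, -0.005], [-0.006, -0.001, -1.0]]
ft_force: [-0.4, -0.3, 11.3]
finger_gap: 0.005
t 21.7667 p [0.5399 0.0528 0.1359] f [-0.4 -0.3 11.3] gap 0.004531454529084212
[[ 0.436  0.9   -0.003]
 [ 0.9   -0.436 -0.005]
 [-0.006 -0.001 -1.   ]]
along 0.04194828460354404 perp 0.00011819125860158687 tipz-pivot 0.0028571937247667545 [-0.23  0.19 -0.03]
```

The lever is on its stop with 11 N. I'll dwell briefly, lift and check.

```bash

python3 -m inch '0 0 0 0 0 0 0;0 0 0 0 0 0 0;0 0 0 0 0 0 0'; python3 -m inch '0 0 -2 0 0 0 0;0 0 -5 0 0 0 0;0 0 -9 0 0 0 0;-3 0 -11 0 0 0 0;-6.5 0 -11 0 0 0 0'; python3 -m inch '-1 0 -0.5 0 0 0 0;-2 -1 -1 0 0 0 0;-2 -2 -1 0 0 0 0;-2 -3 -1 0 0 0 0'
python3 - <<'E'
from h import *
manip.grab_frame('side')
s=st(); rgb,d=snap('wrist','w14.png')
K=manip.get_calibration('wrist'); T=np.eye(4);T[:3,:3]=s['tcp_rot'];T[:3,3]=s['position']; C=T@K['mount']
v,u=np.mgrid[:400,:640]; M=np.linalg.inv(K['camera_matrix'])
W=(C[:3,:3]@(M@np.stack([u*d,v*d,d]).reshape(3,-1))+C[:3,3:])
f=np.array([.906,-.423]); D=W[:2]-np.array([[.5018],[.0704]]); a=f@D; b=np.array([-f[1],f[0]])@D
for lo in range(-10,140,10):
    ok=(d.ravel()>0)&(W[2]>.09)&(abs(b)<.006)&(a*1000>lo)&(a*1000<lo+10); print(lo,ok.sum(),np.round(np.median(W[2][ok])*1000,1) if ok.any() else '')
for c in ['wrist','scene','side']:
  if c!='wrist': snap(c,c+'14.png')
  for l in ['phone','lever_tip','clamp_end','post','jar_a','gourd','clay_bowl']:
    r=manip.pinpoint(c,l); print(c,l,[(np.round(x['xyz'],4),round(x['score'],2)) for x in r[:3]])
E
```

```text
t: 22.02
position: [0.5397, 0.0528, 0.1364]
tcp_rot: [[0.436, 0.9, -0.003], [0.9, -0.436, -0.005], [-0.006, -0.0, -1.0]]
ft_force: [-0.7, -0.2, 6.4]
finger_gap: 0.003
t: 22.43
position: [0.5142, -0.003, 0.2511]
tcp_rot: [[0.433, 0.902, 0.005], [0.902, -0.433, -0.004], [-0.001, 0.006, -1.0]]
ft_force: [1.1, -0.7, 0.8]
finger_gap: 0.007
t: 22.77
position: [0.4773, -0.0073, 0.2609]
tcp_rot: [[0.433, 0.902, 0.005], [0.902, -0.433, -0.004], [-0.001, 0.006, -1.0]]
ft_force: [-0.1, 0.2, -0.1]
finger_gap: 0.005
t 22.8167 p [ 0.4756 -0.006   0.2606] f [-3.   0.8 -0.2] gap 0.007012571376269778
[[ 0.431  0.902  0.003]
 [ 0.902 -0.431 -0.004]
 [-0.002  0.005 -1.   ]]
-10 133 141.5
0 154 142.3
10 153 141.7
20 153 141.7
30 154 141.6
40 156 141.6
50 154 141.8
60 88 141.0
70 135 121.4
80 113 118.7
90 114 113.4
100 121 113.5
110 119 113.6
120 260 119.5
130 223 149.1
wrist phone [(array([ 0.3304, -0.1358, -0.0016]), 0.82), (array([ 0.5833, -0.1751, -0.0035]), 0.61)]
wrist lever_tip [(array([0.5562, 0.0436, 0.1433]), 0.62)]
wrist clamp_end [(array([0.4986, 0.0736, 0.1159]), 0.94)]
wrist post [(array([0
[... 578 characters left out ...]
array([ 6.417e-01, -3.576e-01,  4.000e-04]), 0.85), (array([ 6.044e-01,  2.986e-01, -4.000e-04]), 0.76)]
scene gourd [(array([ 0.4771, -0.3019,  0.0025]), 0.74)]
scene clay_bowl [(array([ 0.4893,  0.3032, -0.0011]), 0.61)]
side phone [(array([ 0.329 , -0.1363,  0.0031]), 0.8), (array([0.5005, 0.0671, 0.0153]), 0.74), (array([ 0.5872, -0.1733,  0.0021]), 0.72)]
side lever_tip [(array([0.5607, 0.0444, 0.1424]), 0.41)]
side clamp_end [(array([0.5042, 0.0693, 0.1183]), 0.58)]
side post [(array([0.5695, 0.036 , 0.1209]), 0.94)]
side jar_a [(array([ 0.6099,  0.2995, -0.0027]), 0.56)]
side gourd [(array([ 0.473 , -0.3055, -0.0016]), 0.88)]
side clay_bowl [(array([ 0.4881,  0.3015, -0.0007]), 0.69)]
```

View pics/w14.png

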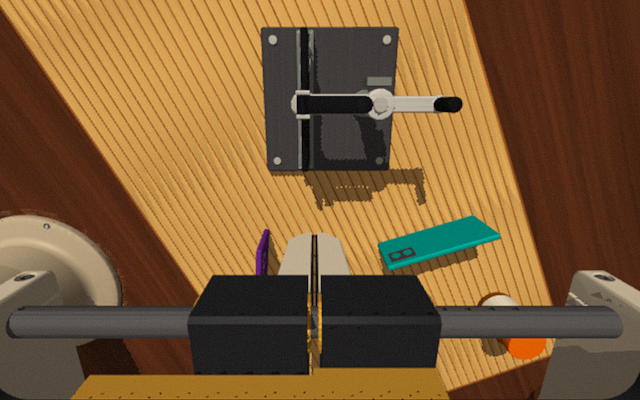

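The lever lies flat: its top is level at 141.7 mm over its whole length, against 142 expected, and it lines up with the arm from px (300,103) to (380,103). The phone and bystanders are where they started, and the robot is clear. Handing in.

```bash
python3 -m inch '0 0 0 0 0 0 0;0 0 0 0 0 0 0'; python3 -c "
from cell import manip
print(manip.sign_off())"
```

```text
t: 24.18
position: [0.4785, -0.0081, 0.261]
tcp_rot: [[0.432, 0.902, 0.005], [0.902, -0.432, -0.004], [-0.001, 0.006, -1.0]]
ft_force: [-1.6, 0.7, 0.3]
finger_gap: 0.003
the job is handed in; nothing more can be done
None
```

The phone is clamped in its stand, and I handed the job in at about 24 s. The hand-in gives no verdict, so what follows is from my own checks.

**What I did**
- **Arm:** I swung it home by its handle until it hit the stop, at about 12 N.
- **Bolt:** I gripped the upright lever and turned it about 2.3 rad clockwise. The torque then rose to 0.5 Nm and the pads slipped, so it was on its stop.
- **Lever:** I pushed it over and pressed it flat against its stop, at about 11 N.

**Last checks**
- **Lever:** its top is level at 141.7 mm along its whole length, against 142 expected, and it lines up with the arm.
- **Bolt:** it looks snug, because the lever was square to the arm before folding and points at the post now.
- **Phone and bystanders:** the phone, gourd, bowl and both jars were within about 5 mm of where they were first seen, which is roughly the networks' accuracy. The last wrist view did not pick out the black phone; the scene and side cameras did.
- **Robot:** it was clear of everything at hand-in.

**What disagreed**
- **Fingertips:** the depth cameras put them about 30 mm higher than `manip.tip_reach` says. My first push therefore passed over the handle without touching it. I used the measured height after that.
- **Stand yaw:** my first estimate was -0.37, from points good to about 4 mm. The final alignment suggests -0.43, so I relied on the hard stops instead.

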